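# Index the microscope's lens turret to the long lens

## Task

Turn the microscope's lens turret until the longest lens stands under the black sample ring, clicked into its notch, and let go. Push the turret round gently by the metal lugs on its rim, never touching the lenses, and leave the other things on the bench and on the microscope where they are.

Things in the scene. Friction and masses are not known exactly. Their poses are not given: they have to be found in the camera images.
- scope: Fixed white inverted microscope, its stage taken off. Origin on the vertical turret axis at table height; x points away from the robot to the rear tower, y to the left, z up. Deck x -130 to +170, y -125 to +125 mm, top 90 mm above the table. Focus knobs reach out to y +-163 mm. Rear tower x 115 to 165 mm, 50 mm wide, 205 mm high, with an arm holding the sample ring.
- front_gap (a point): Middle of the open front of the turret's rim, 74 mm from the axis along the scope's -x, 127 mm above the table. Black stage supports stand left and right of the turret (scope x -20 to +70 mm, |y| 88 to 118 mm, top 162 mm above the table), so fingers reach the rim from above only within about 55 degrees either side of this point.
- turret: The turret: black disc 120 mm across, 20 mm thick; origin on its axis at its underside, 115 mm above the table; x points to the long lens, z up. Lenses or a plug stand on it every 60 degrees. Turns either way by more than half a turn from its start. Reads the same heading as the scope when the long lens is under the ring. It must not be pushed with more than 25 N.
- turret_axis (a point): Point on the turret's axis at its top face, 135 mm above the table. The turret clicks every 60 degrees, when a lens or the plug is exactly under the ring. Leaving a click takes about 5 N at a lug's end; some 13 to 7 degrees before the next it stiffens to about 6 N, then springs into the notch by itself. Elsewhere it drags with about 1 N and stays where left; it may start between clicks.
- lug (a point): Outer end, mid-height, of the lug 30 degrees anticlockwise (from above) of the long lens. Six aluminium lugs stand out of the rim every 60 degrees, midway between the lenses: each 12 mm wide, from the rim (60 mm) out to 82 mm from the axis, 120 to 134 mm above the table; 30 mm of free space below them down to the deck.
- lenses: The five lenses and the plug on the turret, turning with it, 36 mm from the axis; origin at the foot of the long lens, on the turret's top face. They must not be touched (no more than 1 N).
- long_lens_tip (a point): Centre of the top of the longest lens: an aluminium barrel 26 mm across narrowing to 12 mm at the tip, 44 mm tall above the turret's top face, 36 mm from the turret axis. The other lenses are 16 to 31 mm tall and one place has a flat black plug.
- ring_center (a point): Centre of the fixed black sample ring (46 mm inside, 66 mm outside, its underside 192 mm above the table), 36 mm from the turret axis towards the rear tower; the long lens must stand exactly below it, its tip 16 mm below this point.
- canister: Bystander: grey canister with a black lid, 35 mm across, 57 mm tall, on the deck's rear left corner; origin under its centre.
- lens_cap: Bystander: black lens cap, 28 mm across, 14 mm tall, on the deck's front right corner; origin under its centre.
- flask: Bystander: clear flat culture flask with red cap, 103 x 45 x 26 mm, on the table left of the microscope; origin under its body.
- jar_a: Bystander: small clear jar with white lid, 33 mm across, 48 mm tall, on the table left; origin under its centre.
- jar_b: Bystander: a second such jar.
- calculator: Bystander: grey pocket calculator 150 x 78 x 14 mm, on the table right of the microscope; origin under its centre.
- slide_box: Bystander: blue slide box 85 x 35 x 30 mm, on the table right of the microscope; origin under its centre.

How it is judged:
At the end, for the whole second after the job is handed in: The long lens stands under the sample ring within 2 mm sideways, clicked in and at rest, with the robot off it (horizontal distance between long_lens_tip and ring_center below 0.002 m and linear speed of lenses below 0.01 m/s); the robot touches nothing.
It fails at once if the robot presses on a lens or the plug with more than 1 N (contact force between any of the fingers, the arm and lenses above 1 N).
It fails at once if the turret is pushed with more than 25 N (contact force between any of the fingers, the arm and turret above 25 N).
It fails at once if a bystander is shifted by more than 20 mm (distance of any of canister, lens_cap, flask, jar_a, jar_b, calculator, slide_box from where it was at the start of the episode above 0.02 m).
It also fails if it takes over 64 s, if anything falls off the work surface, if the arm or the gripper's body presses on something with over 40 N, if the wrist force passes 120 N, or if a joint passes its speed limit or range.

## Robot

A 7-joint arm with a two-finger parallel gripper is mounted at the origin on the work surface. World frame = base frame: x ahead of the robot, y to its left, z up, the work surface at z = 0. Lengths are in m, angles in rad, forces in N, time in s.
With the tool pointing down it reaches from about 0.425 to 0.875 m from the base axis. Payload 4.7 kg.
Tool frame: the origin (TCP) lies between the finger pads; the fingertips stand 11 mm ahead of it and the grasp point (between the pads) lies 8 mm behind it (arm.tip_reach is the distance from the TCP to the fingertips, in m); z points along the fingers, x is the direction in which the jaws open and shut, and the axes are right-handed (so a half turn about z gives the same grasp; the last joint's range is limited). The gripper opens to 87 mm and grips with 3 to 60 N. Pads are 19 mm wide; open, the fingers measure 117 mm over their backs; the gripper's body (75 mm by 190 mm) begins 51 mm behind the grasp point.
Start: joints at [-1.322, 0.321, -0.07, 1.45, 0.023, 1.371, -0.057], TCP at [0.151, 0.632, 0.213] pointing down, gripper open.
Joint ranges: [-2.86, 2.86], [-0.3, 2.09], [-1.38, 1.24], [0.06, 2.45], [-1.56, 4.7], [0.09, 2.05], [-2.69, 2.69]. Speed limits (rad/s): [2.57, 2.57, 3.14, 3.14, 3.14, 3.14, 3.14].

## Interface

Orientations are given as [roll, pitch, yaw] about the fixed x, y, z axes, in that order (R = Rz(yaw) Ry(pitch) Rx(roll)).
In Python, from cell import arm gives the robot as it stands. The module is installed in compiled form; this text tells all that it offers.
- The arm moves only by the tool servo_tool, never from a script. Its argument "commands" is a list of rows, each an object with "travel": the shift along the world's x, y, z in units of 40 mm (1.0 is 40 mm), a list of three; "dr": the turn, a rotation vector about the world's x, y, z in degrees, a list of three; "gripper": the gripper command: -1 is shut, 1 is fully open, values between are in proportion. In form: [{"travel": [tx, ty, tz], "dr": [ax, ay, az], "gripper": gripper}, ...]. A call has 1 to 20 rows; each row shifts and turns the commanded pose from where the row before left it; what a row does not reach is not made up. A row lasts 1/12 s, in which the tool goes at most 41.7 mm and 7.16 degrees, less where a joint would pass 70% of its speed; a pose out of reach is approached as far as the arm can. A call is refused whole if a number of a shift passes 1 or a number of a turn 7.16, either way. A call with a gripper value outside its range is refused whole. The fingers move at their own pace and stop on an object; the grip force is fixed at half the most. Time passes only in rows, so rows that do not move let the fingers close. It gives the time, the measured TCP pose, the force and the opening at its end, in the units of the state.
- arm.state(): the state, without advancing time (a new reading comes with each control period).
- arm.grab_frame(name): name is "scene" or "side" or "wrist"; returns a dict with "pixels" (400x640x3 uint8, red, green, blue), "intrinsics" (3x3 intrinsics, pixels), "R" (3x3) and "t" (3): a world point X has camera coordinates R X + t; the wrist camera has in their place "mount" (4x4, takes a point from camera to tool coordinates, whose origin is the TCP and whose axes are the tool frame's). Camera axes: x right, y down, z forward; pixel columns grow to the right and rows downward; lengths in m; the calibration is good to about 2 mm. A picture is of the moment at which its call begins: read the wrist's pose just before it. There is no depth.
- arm.sign_off(): hands the job in, once; it reports no verdict.
The state is a dict: "clock": time; "q": joint angles; "qvel": joint speeds; "effort": joint torques, N m; "eef_pos": TCP position; "eef_rot": TCP orientation; "contact_force": force on the tool from outside, world axes, zero at the start; "ft_torque": the same for the moment, N m; "opening": finger opening in m.
Only numpy, scipy, OpenCV 4.12 (cv2) and the standard library are available. Lean on these libraries where they do the work, as an engineer would, in place of code of your own. Each camera call takes 0.05 s, during which the arm holds its last target. There are 200 camera calls.

## Working session

There is one attempt and no reset: what is moved stays moved. The work goes in short steps, Python scripts to look and compute and a tool call to move; the robot and the scene stay as the last step left them, time stands still between calls to the robot, and variables do not carry over. Pictures are saved under pics/ and viewed, about 8 in all and at most 12, crops included, and the job is handed in when it is done.

Besides the shell and the picture viewer there is one more tool, called after "Emit:" as name([rows], argument=value, ...), one row to a line, values as JSON. servo_tool: Moves the arm, as the interface text tells. Its arguments: {"type":"object","properties":{"commands":{"type":"array"}},"required":["commands"]}

```bash
mkdir -p pics
python3 - <<'E'
from cell import arm
import cv2,numpy as np
print(arm.state())
for n in ("scene","side","wrist"):
    f=arm.grab_frame(n); cv2.imwrite(f"pics/{n}0.png",f["pixels"][:,:,::-1])
    print(n,f["intrinsics"].tolist(),[ (k,np.round(f[k],4).tolist()) for k in f if k in("R","t","mount")])
E
```

```text
{'clock': 0.0, 'q': array([-1.32192452,  0.32181398, -0.07010522,  1.45169656,  0.02261456,
        1.37081617, -0.05691208]), 'qvel': array([-0.00209606, -0.00109109,  0.0007827 ,  0.00267407, -0.0002985 ,
        0.00074865,  0.00080059]), 'effort': array([-3.47628984e-04, -4.91297364e+01, -4.03687572e-01, -3.12536645e+01,
       -6.38259854e-02,  4.35409416e-02,  1.66813134e-04]), 'eef_pos': array([0.15110962, 0.6315852 , 0.21235675]), 'eef_rot': array([3.14148401e+00, 1.94354755e-03, 1.33606573e+00]), 'contact_force': array([ 0.30228707, -0.79629833,  0.66969943]), 'ft_torque': array([ 0.02250884,  0.00597286, -0.01272454]), 'opening': 0.08676540742599212}
scene [[380.7626538898274, 0.0, 317.5356051935018], [0.0, 380.7626538898274, 197.91800107176658], [0.0, 0.0, 1.0]] [('R', [[0.3904, 0.9206, 0.0079], [0.5081, -0.2083, -0.8358], [-0.7678, 0.3302, -0.549]]), ('t', [-0.2766, -0.1652, 1.4122])]
side [[460.7145383255852, 0.0, 321.8020141591889], [0.0, 460.7145383255852, 200.82270256857882], [0.0, 0.0, 1.0]] [('R', [[0.8754, -0.4835, -0.0042], [-0.3735, -0.6706, -0.6409], [0.307, 0.5626, -0.7676]]), ('t', [-0.5091, 0.3503, 0.8957])]
wrist [[338.3537385374465, 0.0, 317.98947727627285], [0.0, 338.3537385374465, 196.07168837299193], [0.0, 0.0, 1.0]] [('mount', [[1.0, 0.0006, -0.0001, 0.0005], [-0.0005, 0.9708, 0.2397, -0.0653], [0.0003, -0.2397, 0.9708, -0.1726], [0.0, 0.0, 0.0, 1.0]])]
```

View pics/scene0.png

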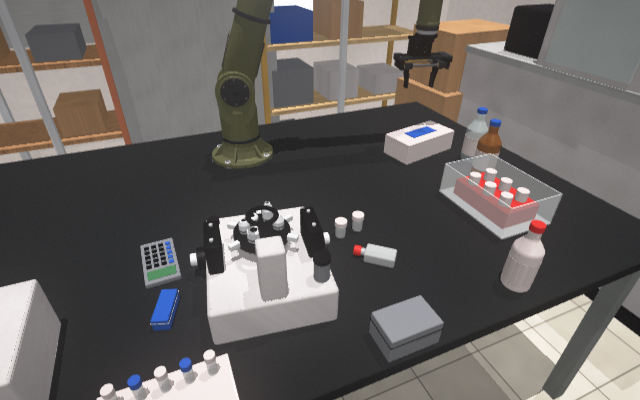

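View pics/side0.png

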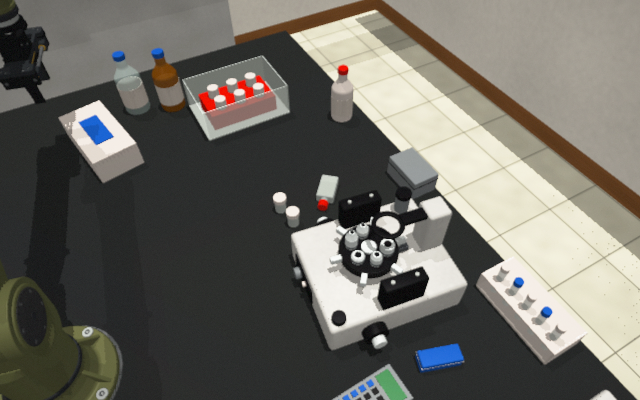

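The scene view shows the scope at about (265,260) with its ring at (262,215). In the side view the turret is at about (370,250), the ring at (389,225) and the tower at (432,225). Next I'll enlarge the side crop and triangulate.

```bash
cat > h.py <<'E'
from cell import arm
import cv2,numpy as np
from scipy.spatial.transform import Rotation as Ro
def cam(n):
    s=arm.state() 
    f=arm.grab_frame(n); K=f["intrinsics"]
    if n=="wrist":
        T=np.eye(4); T[:3,:3]=Ro.from_euler('xyz',s["eef_rot"]).as_matrix(); T[:3,3]=s["eef_pos"]
        M=np.linalg.inv(T@f["mount"]); R,t=M[:3,:3],M[:3,3]
    else: R,t=np.array(f["R"]),np.array(f["t"])
    return f["pixels"][:,:,::-1].copy(),K@np.c_[R,t]
def onz(P,uv,z):
    A=np.c_[P[:,:2],-np.array([uv[0],uv[1],1.])]
    return np.linalg.solve(A,-(P[:,2]*z+P[:,3]))[:2]
def tri(P1,a,P2,b):
    X=cv2.triangulatePoints(P1,P2,np.array(a,float),np.array(b,float))[:,0]; return X[:3]/X[3]
def proj(P,X):
    p=P@np.r_[X,1]; return p[:2]/p[2]
E
python3 - <<'E'
from h import *
a,Pa=cam("scene"); b,Pb=cam("side")
print(tri(Pa,(262,215),Pb,(389,225)), onz(Pb,(389,225),.195), onz(Pb,(368,251),.135))
A=cv2.resize(a[190:300,180:340],None,fx=3.75,fy=3.75,interpolation=2)
B=cv2.resize(b[180:340,285:475],None,fx=4.2,fy=4.2,interpolation=2)[:600]
cv2.imwrite("pics/cs.png",B); cv2.imwrite("pics/ca.png",A)
E
```

```text
[ 0.67143141 -0.10678567  0.1954166 ] [ 0.67150679 -0.1078279 ] [ 0.62894523 -0.10722198]
```

View pics/cs.png

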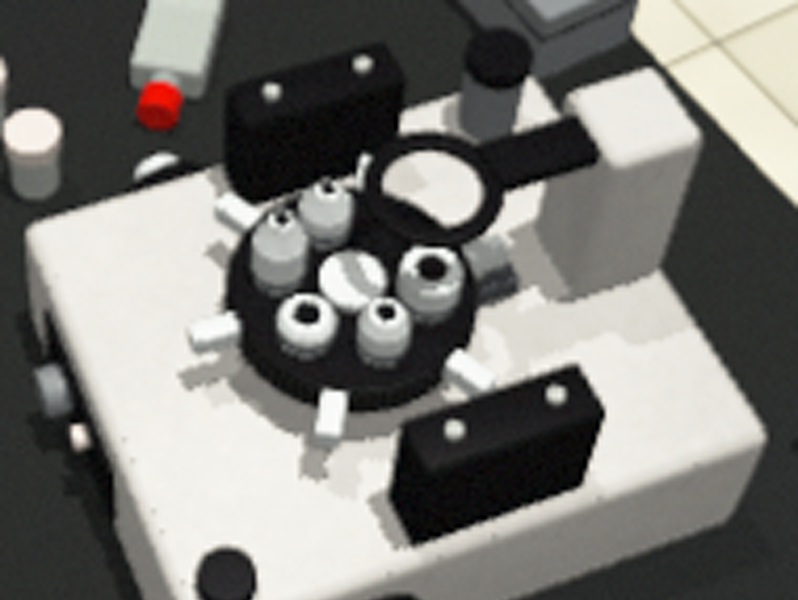

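Enlarged side crop: lug ends are near (192,338), (325,440), (222,203), (487,383) and (366,158). Lens tips are near (281,217), (327,188), (432,266), (388,311) and (303,312), and the hub is at (352,278). The lens at (281,217) looks the tallest. The plug is hidden at about (395,215), so something close to the plug is under the ring. I'll work out the geometry.

Run:
```python
from h import *
from scipy.optimize import least_squares
b,Pb=cam("side"); px=lambda p:(p[0]/4.2+285,p[1]/4.2+180)
ring=np.array([.6715,-.1073])
L=np.array([onz(Pb,px(p),.127) for p in [(192,336),(327,440),(222,203),(487,383),(366,158)]])
r=least_squares(lambda c:np.hypot(*(L-c).T)-.082,[.63,-.107]); c=r.x
h=np.degrees(np.arctan2(*(ring-c)[::-1]))
print("axis",c,"ring dist",np.hypot(*(ring-c)),"heading",h, "res",r.fun)
a=np.degrees(np.arctan2(L[:,1]-c[1],L[:,0]-c[0])); print("lugs rel scope",(a-h)%360,(a-h)%60)
for p in [(281,217),(327,188),(432,266),(388,311),(303,312)]:
    for z in np.arange(.150,.183,.002):
        q=onz(Pb,px(p),z)-c; d=np.hypot(*q)
        if abs(d-.036)<.003: print(p,"z",round(z,3),"d",d.round(4),"ang",(np.degrees(np.arctan2(q[1],q[0]))-h)%360)
# tower edge + deck front for heading check: 
q=[onz(Pb,px(p),.09) for p in [(35,225),(765,430)]]; print(q)
t=[onz(Pb,px(p),.205) for p in [(568,90),(610,165),(700,135),(650,70)]]; print(np.round(t,4), np.mean(t,0))
```

```text
axis [ 0.63530029 -0.09971034] ring dist 0.03698678349531993 heading -11.84116974325318 res [-0.0009603   0.00124204 -0.00135993 -0.00230528  0.00031404]
lugs rel scope [181.34229358 241.94900003 121.92785251 302.39076309  63.57325293] [1.34229358 1.94900003 1.92785251 2.39076309 3.57325293]
(281, 217) z 0.164 d 0.0385 ang 136.33238916713347
(281, 217) z 0.166 d 0.038 ang 138.3949391007761
(281, 217) z 0.168 d 0.0376 ang 140.50849377825605
(281, 217) z 0.17 d 0.0372 ang 142.6690137096157
(281, 217) z 0.172 d 0.0369 ang 144.87174600593391
(281, 217) z 0.174 d 0.0366 ang 147.11125356167796
(281, 217) z 0.176 d 0.0364 ang 149.3814691331772
(281, 217) z 0.178 d 0.0362 ang 151.6757744747148
(281, 217) z 0.18 d 0.0361 ang 153.98710299453626
(281, 217) z 0.182 d 0.0361 ang 156.30806262272756
(327, 188) z 0.162 d 0.0376 ang 90.53057191907074
(327, 188) z 0.164 d 0.0363 ang 91.56884832158686
(327, 188) z 0.166 d 0.0349 ang 92.68752461015063
(327, 188) z 0.168 d 0.0336 ang 93.89535497715659
(432, 266) z 0.15 d 0.0371 ang 340.62943165920257
(432, 266) z 0.152 d 0.0368 ang 338.46692261249035
(43
[... 517 characters left out ...]
0.0376 ang 314.2983138712416
(432, 266) z 0.176 d 0.038 ang 312.2302002933432
(432, 266) z 0.178 d 0.0384 ang 310.20648715060537
(432, 266) z 0.18 d 0.0389 ang 308.23063856946544
(388, 311) z 0.156 d 0.0335 ang 276.49694454108254
(388, 311) z 0.158 d 0.0346 ang 275.20779062650314
(388, 311) z 0.16 d 0.0358 ang 273.99854574743256
(388, 311) z 0.162 d 0.0369 ang 272.8629866315351
(388, 311) z 0.164 d 0.038 ang 271.7953928026075
(303, 312) z 0.15 d 0.0373 ang 209.93079007529153
(303, 312) z 0.152 d 0.0383 ang 211.076389282632
[array([0.52975704, 0.03431951]), array([ 0.7818527 , -0.24444465])]
[[ 0.7536 -0.0952]
 [ 0.7435 -0.1407]
 [ 0.7907 -0.1469]
 [ 0.7953 -0.1041]] [ 0.77077587 -0.12173578]
```

View pics/ca.png

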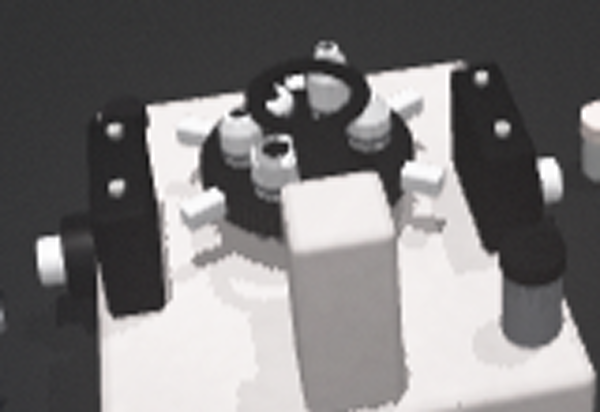

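The scene crop shows the tallest lens's tip at (326,47), on the robot side of the ring. Side view and geometry agree on this: the long lens is about 152° anticlockwise of the ring, starting between clicks. I need to turn the turret clockwise by about 152°, so lugs at the front move to the left. I'll go above the front and look closer.

Emit:
servo_tool([
  {"travel": [0,0,0.7],"dr": [0,0,0],"gripper": -1},
  {"travel": [0,0,0.7],"dr": [0,0,0],"gripper": -1},
  {"travel": [0,0,0.7],"dr": [0,0,0],"gripper": -1},
  {"travel": [0,0,0.7],"dr": [0,0,0],"gripper": -1},
  {"travel": [0.4,-0.74,0],"dr": [0,0,0],"gripper": -1},
  {"travel": [0.4,-0.74,0],"dr": [0,0,0],"gripper": -1},
  {"travel": [0.4,-0.74,0],"dr": [0,0,0],"gripper": -1},
  {"travel": [0.4,-0.74,0],"dr": [0,0,0],"gripper": -1},
  {"travel": [0.4,-0.74,0],"dr": [0,0,0],"gripper": -1},
  {"travel": [0.4,-0.74,0],"dr": [0,0,0],"gripper": -1},
  {"travel": [0.4,-0.74,0],"dr": [0,0,0],"gripper": -1},
  {"travel": [0.4,-0.74,0],"dr": [0,0,0],"gripper": -1},
  {"travel": [0.4,-0.74,0],"dr": [0,0,0],"gripper": -1},
  {"travel": [0.4,-0.74,0],"dr": [0,0,0],"gripper": -1},
  {"travel": [0.4,-0.74,0],"dr": [0,0,0],"gripper": -1},
  {"travel": [0.4,-0.74,0],"dr": [0,0,0],"gripper": -1},
  {"travel": [0.4,-0.74,0],"dr": [0,0,0],"gripper": -1},
  {"travel": [0.4,-0.74,0],"dr": [0,0,0],"gripper": -1},
  {"travel": [0.4,-0.74,0],"dr": [0,0,0],"gripper": -1},
  {"travel": [0.4,-0.74,0],"dr": [0,0,0],"gripper": -1},
])

```text
clock: 1.97
eef_pos: [0.4077, 0.1569, 0.3257]
eef_rot: [3.141, -0.001, 1.336]
contact_force: [0.7, -0.1, 0.9]
opening: 0.0005
```

Emit:
servo_tool([
  {"travel": [0.4,-0.74,0],"dr": [0,0,0],"gripper": -1},
  {"travel": [0.4,-0.74,0],"dr": [0,0,0],"gripper": -1},
  {"travel": [0.4,-0.74,0],"dr": [0,0,0],"gripper": -1},
  {"travel": [0.4,-0.74,0],"dr": [0,0,0],"gripper": -1},
  {"travel": [0.4,-0.74,0],"dr": [0,0,0],"gripper": -1},
  {"travel": [0.4,-0.74,0],"dr": [0,0,0],"gripper": -1},
  {"travel": [0.4,-0.74,0],"dr": [0,0,0],"gripper": -1},
  {"travel": [0.4,-0.74,0],"dr": [0,0,0],"gripper": -1},
  {"travel": [0,0,0],"dr": [0,0,0],"gripper": -1},
  {"travel": [0,0,0],"dr": [0,0,0],"gripper": -1},
  {"travel": [0,0,0],"dr": [0,0,0],"gripper": -1},
])

```text
clock: 2.88
eef_pos: [0.5351, -0.0776, 0.3253]
eef_rot: [-3.141, -0.0, 1.336]
contact_force: [0.3, -0.0, -0.4]
opening: 0.0005
```

Run:
```python
from h import *
a,P=cam("wrist"); cv2.imwrite("pics/w1.png",a); np.save("w1P.npy",P); print(arm.state()["q"])
```

```text
[-0.6500501   0.05064927  0.78331909  1.56207124 -0.03652715  1.54407705
  1.47126328]
```

View pics/w1.png

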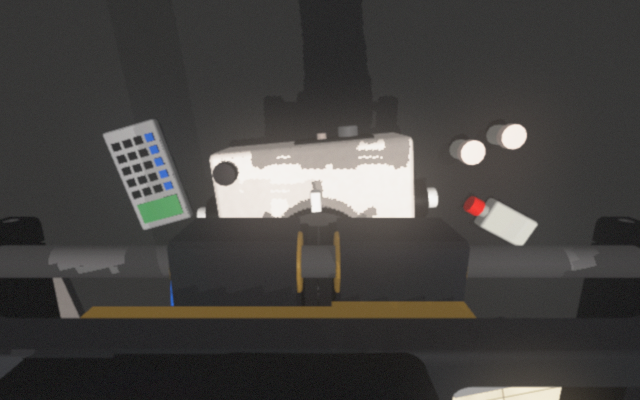

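The wrist picture shows the scope's front edge at rows 135 to 155. One lug is visible at (316,195), and the gripper hides everything below row 220. The camera sits on the robot side, so I'll move 120 mm forward to uncover the turret.

Emit:
servo_tool([
  {"travel": [0.7,-0.12,0],"dr": [0,0,0],"gripper": -1},
  {"travel": [0.7,-0.12,0],"dr": [0,0,0],"gripper": -1},
  {"travel": [0.7,-0.12,0],"dr": [0,0,0],"gripper": -1},
  {"travel": [0.7,-0.12,0],"dr": [0,0,0],"gripper": -1},
  {"travel": [0,0,0],"dr": [0,0,0],"gripper": -1},
  {"travel": [0,0,0],"dr": [0,0,0],"gripper": -1},
  {"travel": [0,0,0],"dr": [0,0,0],"gripper": -1},
])

```text
clock: 3.52
eef_pos: [0.6466, -0.0965, 0.3254]
eef_rot: [-3.141, -0.0, 1.337]
contact_force: [0.8, -0.3, -0.1]
opening: 0.0005
```

Run:
```python
from h import *
a,P=cam("wrist"); cv2.imwrite("pics/w2.png",cv2.resize(a[60:240,200:450],None,fx=3.2,fy=3.2,interpolation=2)); np.save("w2P.npy",P); cv2.imwrite("pics/w2full.png",a)
```

```text
(no output)
```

View pics/w2.png

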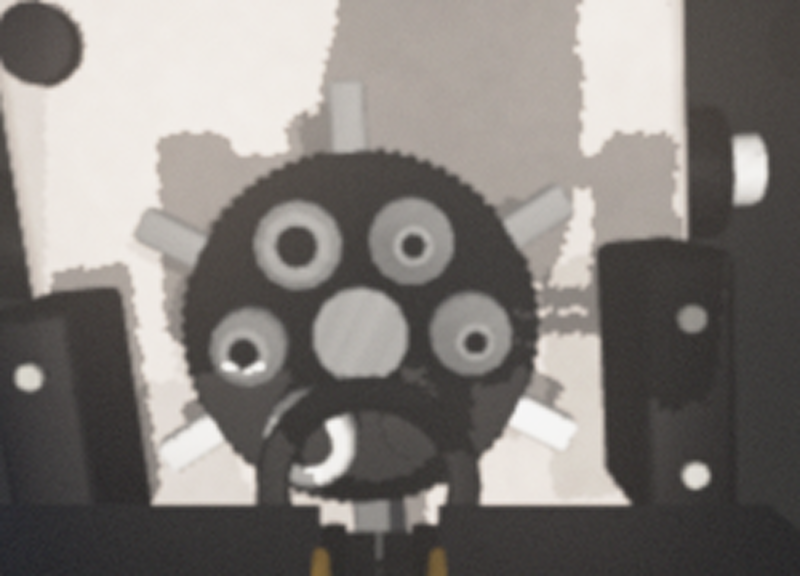

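This view is clear. Lug outer ends are near (347,83), (565,197), (141,223), (570,438) and (168,458). The long-lens candidate is at (413,245), front left of the hub, and the ring centre is at about (368,437).

Run:
```python
from h import *
from scipy.optimize import least_squares
P=np.load("w2P.npy"); Pb=cam("side")[1]; px=lambda p:(p[0]/3.2+200,p[1]/3.2+60); pb=lambda p:(p[0]/4.2+285,p[1]/4.2+180)
L=np.array([onz(P,px(p),.134) for p in [(347,81),(566,197),(141,223),(573,440),(168,460)]])
c=least_squares(lambda c:np.hypot(*(L-c).T)-.082,[.63,-.107]); print(c.x,c.fun); c=c.x
rg=onz(P,px((368,437)),.195); print("ring",rg,"long tip", tri(P,px((413,245)),Pb,pb((281,217))), "next", tri(P,px((475,343)),Pb,pb((327,188))))
print("lug height", [tri(P,px(a),Pb,pb(b)) for a,b in [((347,81),(192,336)),((566,197),(222,203))]])
sup=np.array([onz(P,px(p),.162) for p in [(692,319),(696,476),(28,377)]]); d=sup[1]-sup[0]; print("support heading",np.degrees(np.arctan2(d[1],d[0])))
k=np.array([.771,-.1217]); 
for n,q in [("ringw",rg),("ringt",[.6714,-.107]),("tower",k)]: 
    d=np.array(q)-c; print(n,np.hypot(*d),np.degrees(np.arctan2(d[1],d[0])))
a=np.degrees(np.arctan2(L[:,1]-c[1],L[:,0]-c[0])); print(a%360,a%60)
m=onz(P,px((413,245)),.179)-c; print("long world ang",np.degrees(np.arctan2(m[1],m[0])),np.hypot(*m))
```

```text
[ 0.63499419 -0.09854015] [-0.00012315 -0.00099861 -0.00015041 -0.00029658 -0.0011332 ]
ring [ 0.65568802 -0.10099183] long tip [ 0.6072427  -0.07624027  0.17811002] next [ 0.64179997 -0.06371423  0.16361735]
lug height [array([ 0.55482202, -0.08494743,  0.12777439]), array([ 0.60795191, -0.02201544,  0.12458431])]
support heading -7.946073294780134
ringw 0.020838553661263453 -6.756566666973553
ringt 0.037375820709252335 -13.082007500467661
tower 0.13796361377841407 -9.663955043580053
[169.8873201  110.75288101 229.73830494  49.81748332 289.64293666] [49.8873201  50.75288101 49.73830494 49.81748332 49.64293666]
long world ang 141.45334717172298 0.03633719556422702
```

Axis is at (0.635, -0.099). Lugs are at world angles 50°, 110°, 170°, 230° and 290°. The long lens is at about 140° with its tip at z = 0.178, and the scope heading is about -9.5°, so the turn needed is about 150° clockwise. I'll do it in three strokes, with closed fingers at radius 75 mm kept tangential. First I descend at angle 198°, in the gap between the lugs at 170° and 230°.

Emit:
servo_tool([
  {"travel": [-0.42,-0.13,0],"dr": [0,0,6.28],"gripper": -1},
  {"travel": [-0.42,-0.13,0],"dr": [0,0,6.28],"gripper": -1},
  {"travel": [-0.42,-0.13,0],"dr": [0,0,6.28],"gripper": -1},
  {"travel": [-0.41,-0.13,0],"dr": [0,0,6.28],"gripper": -1},
  {"travel": [-0.4,-0.12,0],"dr": [0,0,6.28],"gripper": -1},
  {"travel": [0,0,-0.6],"dr": [0,0,0],"gripper": -1},
  {"travel": [0,0,-0.6],"dr": [0,0,0],"gripper": -1},
  {"travel": [0,0,-0.6],"dr": [0,0,0],"gripper": -1},
  {"travel": [0,0,-0.6],"dr": [0,0,0],"gripper": -1},
  {"travel": [0,0,-0.6],"dr": [0,0,0],"gripper": -1},
  {"travel": [0,0,-0.6],"dr": [0,0,0],"gripper": -1},
  {"travel": [0,0,0],"dr": [0,0,0],"gripper": -1},
  {"travel": [0,0,0],"dr": [0,0,0],"gripper": -1},
])

```text
clock: 4.7
eef_pos: [0.5634, -0.1223, 0.1817]
eef_rot: [-3.141, -0.002, 1.885]
contact_force: [0.0, -0.5, 1.6]
opening: 0.0005
```

Emit:
servo_tool([
  {"travel": [0,0,-0.4],"dr": [0,0,0],"gripper": -1},
  {"travel": [0,0,-0.4],"dr": [0,0,0],"gripper": -1},
  {"travel": [0,0,-0.3],"dr": [0,0,0],"gripper": -1},
  {"travel": [0,0,-0.17],"dr": [0,0,0],"gripper": -1},
  {"travel": [0,0,0],"dr": [0,0,0],"gripper": -1},
])

```text
clock: 5.12
eef_pos: [0.5641, -0.1227, 0.1305]
eef_rot: [-3.141, -0.001, 1.884]
contact_force: [-0.4, 0.2, 0.2]
opening: 0.0006
```

Run:
```python
from h import *
b,_=cam("side"); cv2.imwrite("pics/s2.png",cv2.resize(b[170:330,285:475],None,fx=3.7,fy=3.7,interpolation=2))
print(arm.state()["contact_force"])
c=np.array([.635,-.099])
def arc(a0,a1,n):
    t=np.radians(np.linspace(a0,a1,n+1)); p=.075*np.c_[np.cos(t),np.sin(t)]; d=np.diff(p,axis=0)/.04
    for r in d: print(np.round(r,3).tolist(),end=' ')
    print()
arc(198,130,34)
```

```text
[ 0.10225468  0.60944114 -0.24969504]
[-0.019, 0.063] [-0.017, 0.063] [-0.015, 0.064] [-0.012, 0.064] [-0.01, 0.065] [-0.008, 0.065] [-0.006, 0.065] [-0.003, 0.065] [-0.001, 0.065] [0.001, 0.065] [0.003, 0.065] [0.006, 0.065] [0.008, 0.065] [0.01, 0.065] [0.012, 0.064] [0.015, 0.064] [0.017, 0.063] [0.019, 0.063] [0.021, 0.062] [0.023, 0.061] [0.026, 0.06] [0.028, 0.059] [0.03, 0.058] [0.032, 0.057] [0.034, 0.056] [0.036, 0.055] [0.038, 0.054] [0.039, 0.052] [0.041, 0.051] [0.043, 0.049] [0.045, 0.048] [0.046, 0.046] [0.048, 0.045] [0.049, 0.043]
```

View pics/s2.png

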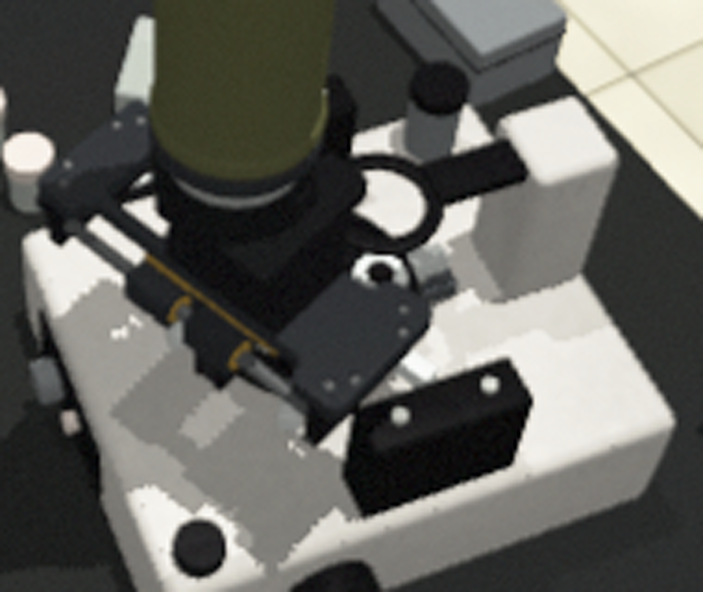

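The side view shows the fingers down in front of the turret. The gripper body clears the ring at (385,200) and the right support, and the wrist force is about 0. Stroke 1 follows, an arc from 198° to 130°.

Emit:
servo_tool([
  {"travel": [-0.019,0.063,0],"dr": [0,0,-2],"gripper": -1},
  {"travel": [-0.017,0.063,0],"dr": [0,0,-2],"gripper": -1},
  {"travel": [-0.015,0.064,0],"dr": [0,0,-2],"gripper": -1},
  {"travel": [-0.012,0.064,0],"dr": [0,0,-2],"gripper": -1},
  {"travel": [-0.01,0.065,0],"dr": [0,0,-2],"gripper": -1},
  {"travel": [-0.008,0.065,0],"dr": [0,0,-2],"gripper": -1},
  {"travel": [-0.006,0.065,0],"dr": [0,0,-2],"gripper": -1},
  {"travel": [-0.003,0.065,0],"dr": [0,0,-2],"gripper": -1},
  {"travel": [-0.001,0.065,0],"dr": [0,0,-2],"gripper": -1},
  {"travel": [0.001,0.065,0],"dr": [0,0,-2],"gripper": -1},
  {"travel": [0.003,0.065,0],"dr": [0,0,-2],"gripper": -1},
  {"travel": [0.006,0.065,0],"dr": [0,0,-2],"gripper": -1},
  {"travel": [0.008,0.065,0],"dr": [0,0,-2],"gripper": -1},
  {"travel": [0.01,0.065,0],"dr": [0,0,-2],"gripper": -1},
])

```text
clock: 6.33
eef_pos: [0.5629, -0.0869, 0.1322]
eef_rot: [3.139, -0.001, 1.394]
contact_force: [-0.6, -0.2, -0.2]
opening: 0.0001
```

Emit:
servo_tool([
  {"travel": [0.012,0.064,0],"dr": [0,0,-2],"gripper": -1},
  {"travel": [0.015,0.064,0],"dr": [0,0,-2],"gripper": -1},
  {"travel": [0.017,0.063,0],"dr": [0,0,-2],"gripper": -1},
  {"travel": [0.019,0.063,0],"dr": [0,0,-2],"gripper": -1},
  {"travel": [0.021,0.062,0],"dr": [0,0,-2],"gripper": -1},
  {"travel": [0.023,0.061,0],"dr": [0,0,-2],"gripper": -1},
  {"travel": [0.026,0.06,0],"dr": [0,0,-2],"gripper": -1},
  {"travel": [0.028,0.059,0],"dr": [0,0,-2],"gripper": -1},
  {"travel": [0.03,0.058,0],"dr": [0,0,-2],"gripper": -1},
  {"travel": [0.032,0.057,0],"dr": [0,0,-2],"gripper": -1},
])

```text
clock: 7.17
eef_pos: [0.5718, -0.0624, 0.1322]
eef_rot: [3.14, -0.001, 1.045]
contact_force: [-1.2, -0.9, -0.4]
opening: 0.0005
```

Emit:
servo_tool([
  {"travel": [0.034,0.056,0],"dr": [0,0,-2],"gripper": -1},
  {"travel": [0.036,0.055,0],"dr": [0,0,-2],"gripper": -1},
  {"travel": [0.038,0.054,0],"dr": [0,0,-2],"gripper": -1},
  {"travel": [0.039,0.052,0],"dr": [0,0,-2],"gripper": -1},
  {"travel": [0.041,0.051,0],"dr": [0,0,-2],"gripper": -1},
  {"travel": [0.043,0.049,0],"dr": [0,0,-2],"gripper": -1},
  {"travel": [0.045,0.048,0],"dr": [0,0,-2],"gripper": -1},
  {"travel": [0.046,0.046,0],"dr": [0,0,-2],"gripper": -1},
  {"travel": [0.048,0.045,0],"dr": [0,0,-2],"gripper": -1},
  {"travel": [0.049,0.043,0],"dr": [0,0,-2],"gripper": -1},
  {"travel": [0,0,0],"dr": [0,0,0],"gripper": -1},
])

```text
clock: 8.08
eef_pos: [0.5889, -0.0419, 0.132]
eef_rot: [3.14, -0.002, 0.697]
contact_force: [-0.6, -0.3, -0.2]
opening: 0.0005
```

Forces stayed around 1 N. I'll back off, lift, and go back to 198°.

Run:
```python
from h import *
c=np.array([.635,-.099])
t=np.radians(np.linspace(129,198,11)); p=c+.075*np.c_[np.cos(t),np.sin(t)]; p[0]=[.5889,-.0419]
print(np.round(np.diff(p,axis=0)/.04,2).tolist())
```

```text
[[-0.19, -0.12], [-0.15, -0.17], [-0.13, -0.19], [-0.1, -0.2], [-0.08, -0.21], [-0.05, -0.22], [-0.02, -0.22], [0.0, -0.23], [0.03, -0.22], [0.06, -0.22]]
```

Emit:
servo_tool([
  {"travel": [-0.19,-0.12,0],"dr": [0,0,6.9],"gripper": -1},
  {"travel": [0,0,0.6],"dr": [0,0,0],"gripper": -1},
  {"travel": [0,0,0.6],"dr": [0,0,0],"gripper": -1},
  {"travel": [-0.15,-0.17,0],"dr": [0,0,6.9],"gripper": -1},
  {"travel": [-0.13,-0.19,0],"dr": [0,0,6.9],"gripper": -1},
  {"travel": [-0.1,-0.2,0],"dr": [0,0,6.9],"gripper": -1},
  {"travel": [-0.08,-0.21,0],"dr": [0,0,6.9],"gripper": -1},
  {"travel": [-0.05,-0.22,0],"dr": [0,0,6.9],"gripper": -1},
  {"travel": [-0.02,-0.22,0],"dr": [0,0,6.9],"gripper": -1},
  {"travel": [0,-0.23,0],"dr": [0,0,6.9],"gripper": -1},
  {"travel": [0.03,-0.22,0],"dr": [0,0,6.9],"gripper": -1},
  {"travel": [0.06,-0.22,0],"dr": [0,0,6.9],"gripper": -1},
  {"travel": [0,0,0],"dr": [0,0,0],"gripper": -1},
])

```text
clock: 9.17
eef_pos: [0.5627, -0.1251, 0.1799]
eef_rot: [3.14, 0.002, 1.902]
contact_force: [-0.5, 0.3, 0.4]
opening: 0.0002
```

Run:
```python
from h import *
s,_=cam("side"); w,P=cam("wrist"); np.save("w3P.npy",P)
a=cv2.resize(s[170:330,285:475],(475,400)); b=w[0:300,140:500][:, :]
b=cv2.resize(b,(325,271)); b=cv2.copyMakeBorder(b,0,129,0,0,cv2.BORDER_CONSTANT)
cv2.imwrite("pics/s3.png",np.hstack([a,b]))
```

```text
(no output)
```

View pics/s3.png

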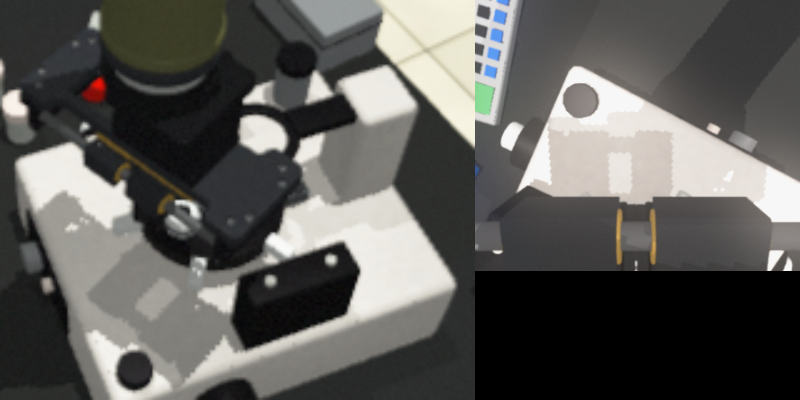

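The side crop shows lugs at (199,272), (283,248) and (122,220). I'll check the angles.

Run:
```python
from h import *
P=cam("side")[1]; c=np.array([.635,-.099])
for p in [(198,280),(288,258),(117,222)]:
    q=onz(P,(285+p[0]/2.5,170+p[1]/2.5),.127)-c; print(np.hypot(*q),np.degrees(np.arctan2(q[1],q[0]))%360)
p0=np.array([.5627,-.1251])
t=np.radians(np.linspace(199,129,36)); p=c+.075*np.c_[np.cos(t),np.sin(t)]; p[0]=p0
print(np.round(np.diff(p,axis=0)/.04,3).tolist())
```

```text
0.07716676550806659 231.9045598787027
0.08205046776060308 287.2694537287827
0.07763858823552937 168.51522096147698
[[0.014, 0.104], [-0.018, 0.063], [-0.016, 0.064], [-0.014, 0.064], [-0.011, 0.064], [-0.009, 0.065], [-0.007, 0.065], [-0.005, 0.065], [-0.002, 0.065], [0.0, 0.065], [0.002, 0.065], [0.005, 0.065], [0.007, 0.065], [0.009, 0.065], [0.011, 0.064], [0.014, 0.064], [0.016, 0.064], [0.018, 0.063], [0.02, 0.062], [0.022, 0.061], [0.025, 0.061], [0.027, 0.06], [0.029, 0.059], [0.031, 0.058], [0.033, 0.057], [0.035, 0.056], [0.037, 0.054], [0.038, 0.053], [0.04, 0.052], [0.042, 0.05], [0.044, 0.049], [0.045, 0.047], [0.047, 0.045], [0.049, 0.044], [0.05, 0.042]]
```

Lugs are at about 170°, 231° and 288°, which matches a turn of about 57 to 60° (the pattern repeats every 60°, so I'll verify identity afterwards). Now I go down and do stroke 2.

Emit:
servo_tool([
  {"travel": [0.025,0.06,0],"dr": [0,0,-1],"gripper": -1},
  {"travel": [0,0,-0.4],"dr": [0,0,0],"gripper": -1},
  {"travel": [0,0,-0.4],"dr": [0,0,0],"gripper": -1},
  {"travel": [0,0,-0.42],"dr": [0,0,0],"gripper": -1},
  {"travel": [0,0,0],"dr": [0,0,0],"gripper": -1},
  {"travel": [-0.018,0.063,0],"dr": [0,0,-2],"gripper": -1},
  {"travel": [-0.016,0.064,0],"dr": [0,0,-2],"gripper": -1},
  {"travel": [-0.014,0.064,0],"dr": [0,0,-2],"gripper": -1},
  {"travel": [-0.011,0.064,0],"dr": [0,0,-2],"gripper": -1},
  {"travel": [-0.009,0.065,0],"dr": [0,0,-2],"gripper": -1},
  {"travel": [-0.007,0.065,0],"dr": [0,0,-2],"gripper": -1},
  {"travel": [-0.005,0.065,0],"dr": [0,0,-2],"gripper": -1},
  {"travel": [-0.002,0.065,0],"dr": [0,0,-2],"gripper": -1},
  {"travel": [0,0.065,0],"dr": [0,0,-2],"gripper": -1},
  {"travel": [0.002,0.065,0],"dr": [0,0,-2],"gripper": -1},
  {"travel": [0.005,0.065,0],"dr": [0,0,-2],"gripper": -1},
  {"travel": [0.007,0.065,0],"dr": [0,0,-2],"gripper": -1},
])

```text
clock: 10.73
eef_pos: [0.5612, -0.0882, 0.1309]
eef_rot: [3.141, -0.0, 1.463]
contact_force: [-0.2, 0.3, -0.3]
opening: 0.0004
```

Emit:
servo_tool([
  {"travel": [0.009,0.065,0],"dr": [0,0,-2],"gripper": -1},
  {"travel": [0.011,0.064,0],"dr": [0,0,-2],"gripper": -1},
  {"travel": [0.014,0.064,0],"dr": [0,0,-2],"gripper": -1},
])

```text
clock: 10.98
eef_pos: [0.5625, -0.0805, 0.1309]
eef_rot: [3.141, -0.001, 1.358]
contact_force: [-0.7, -0.7, -0.4]
opening: 0.0007
```

Emit:
servo_tool([
  {"travel": [0.016,0.064,0],"dr": [0,0,-2],"gripper": -1},
  {"travel": [0.018,0.063,0],"dr": [0,0,-2],"gripper": -1},
  {"travel": [0.02,0.062,0],"dr": [0,0,-2],"gripper": -1},
  {"travel": [0.022,0.061,0],"dr": [0,0,-2],"gripper": -1},
  {"travel": [0.025,0.061,0],"dr": [0,0,-2],"gripper": -1},
  {"travel": [0.027,0.06,0],"dr": [0,0,-2],"gripper": -1},
  {"travel": [0.029,0.059,0],"dr": [0,0,-2],"gripper": -1},
  {"travel": [0.031,0.058,0],"dr": [0,0,-2],"gripper": -1},
  {"travel": [0.033,0.057,0],"dr": [0,0,-2],"gripper": -1},
  {"travel": [0.035,0.056,0],"dr": [0,0,-2],"gripper": -1},
  {"travel": [0.037,0.054,0],"dr": [0,0,-2],"gripper": -1},
  {"travel": [0.038,0.053,0],"dr": [0,0,-2],"gripper": -1},
  {"travel": [0.04,0.052,0],"dr": [0,0,-2],"gripper": -1},
  {"travel": [0.042,0.05,0],"dr": [0,0,-2],"gripper": -1},
  {"travel": [0.044,0.049,0],"dr": [0,0,-2],"gripper": -1},
  {"travel": [0.045,0.047,0],"dr": [0,0,-2],"gripper": -1},
  {"travel": [0.047,0.045,0],"dr": [0,0,-2],"gripper": -1},
  {"travel": [0.049,0.044,0],"dr": [0,0,-2],"gripper": -1},
  {"travel": [0,0,0],"dr": [0,0,0],"gripper": -1},
])

```text
clock: 12.57
eef_pos: [0.5867, -0.0402, 0.1307]
eef_rot: [3.141, -0.001, 0.732]
contact_force: [-0.2, 0.1, -0.0]
opening: 0.0004
```

Lift away and look from above.

Emit:
servo_tool([
  {"travel": [-0.19,-0.12,0],"dr": [0,0,6.9],"gripper": -1},
  {"travel": [0,0,0.7],"dr": [0,0,0],"gripper": -1},
  {"travel": [0,0,0.7],"dr": [0,0,0],"gripper": -1},
  {"travel": [0,0,0.7],"dr": [0,0,0],"gripper": -1},
  {"travel": [0,0,0.7],"dr": [0,0,0],"gripper": -1},
  {"travel": [0,0,0.7],"dr": [0,0,0],"gripper": -1},
  {"travel": [0,0,0.7],"dr": [0,0,0],"gripper": -1},
  {"travel": [0,0,0.7],"dr": [0,0,0],"gripper": -1},
  {"travel": [0.34,-0.26,0],"dr": [0,0,5.56],"gripper": -1},
  {"travel": [0.34,-0.26,0],"dr": [0,0,5.56],"gripper": -1},
  {"travel": [0.34,-0.26,0],"dr": [0,0,5.56],"gripper": -1},
  {"travel": [0.34,-0.26,0],"dr": [0,0,5.56],"gripper": -1},
  {"travel": [0.34,-0.26,0],"dr": [0,0,5.56],"gripper": -1},
  {"travel": [0,0,0],"dr": [0,0,0],"gripper": -1},
  {"travel": [0,0,0],"dr": [0,0,0],"gripper": -1},
  {"travel": [0,0,0],"dr": [0,0,0],"gripper": -1},
])

```text
clock: 13.9
eef_pos: [0.646, -0.0979, 0.3262]
eef_rot: [-3.141, -0.0, 1.336]
contact_force: [0.4, 0.3, -0.1]
opening: 0.0003
```

Run:
```python
from h import *
a,P=cam("wrist"); cv2.imwrite("pics/w4.png",cv2.resize(a[60:240,200:450],None,fx=3.2,fy=3.2,interpolation=2)); np.save("w4P.npy",P)
```

```text
(no output)
```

View pics/w4.png

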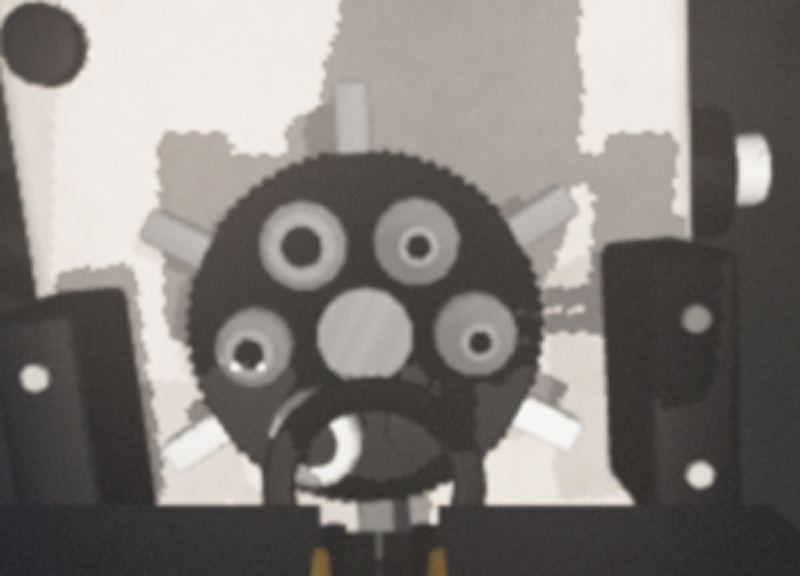

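The view is identical to before, so the turret has not turned at all, and the low forces agree with that. I'll check where the fingertips really were by projecting the expected tip into the earlier side picture.

Run:
```python
from h import *
s,P=cam("side"); 
im=cv2.imread("pics/s2.png")
f=lambda X:tuple(int(v) for v in (proj(P,np.array(X))-[285,170])*3.7)
T=np.array([.5641,-.1227,.1305])
print("tip",f(T-[0,0,.011]),"tcp",f(T),"body bottom",f(T+[0,0,.059]))
c=np.array([.635,-.099,0])
for a in (50,110,170,230,290): print(a,f(c+[.082*np.cos(np.radians(a)),.082*np.sin(np.radians(a)),.127]))
cv2.circle(im,f(T-[0,0,.011]),4,(0,0,255),-1);cv2.circle(im,f(T+[0,0,.059]),4,(0,255,0),-1)
for a in (170,230): cv2.circle(im,f(c+[.082*np.cos(np.radians(a)),.082*np.sin(np.radians(a)),.127]),4,(255,0,255),-1)
cv2.imwrite("pics/s2m.png",im[150:500,50:450])
```

```text
tip (217, 386) tcp (218, 375) body bottom (222, 314)
50 (325, 176)
110 (192, 213)
170 (166, 333)
230 (286, 421)
290 (430, 377)
```

View pics/s2m.png

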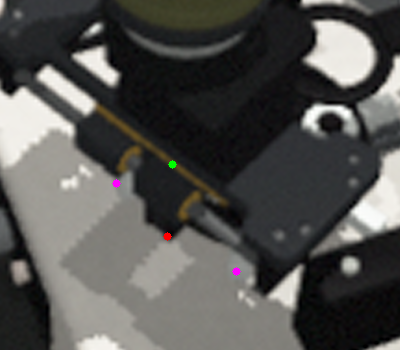

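The projected tip (red) matches the seen fingertip, and the mid-stroke force of (-1.2,-0.9) matches a drag load. So the finger was at the lug's height and seemed to be pushing, yet the picture shows no net turn. I'll repeat the stroke in pieces and save side frames along the way.

Emit:
servo_tool([
  {"travel": [-0.42,-0.13,0],"dr": [0,0,6.28],"gripper": -1},
  {"travel": [-0.41,-0.12,0],"dr": [0,0,6.28],"gripper": -1},
  {"travel": [-0.41,-0.12,0],"dr": [0,0,6.28],"gripper": -1},
  {"travel": [-0.41,-0.12,0],"dr": [0,0,6.28],"gripper": -1},
  {"travel": [-0.4,-0.12,0],"dr": [0,0,6.28],"gripper": -1},
  {"travel": [0,0,-0.6],"dr": [0,0,0],"gripper": -1},
  {"travel": [0,0,-0.6],"dr": [0,0,0],"gripper": -1},
  {"travel": [0,0,-0.6],"dr": [0,0,0],"gripper": -1},
  {"travel": [0,0,-0.6],"dr": [0,0,0],"gripper": -1},
  {"travel": [0,0,-0.6],"dr": [0,0,0],"gripper": -1},
  {"travel": [0,0,-0.6],"dr": [0,0,0],"gripper": -1},
  {"travel": [0,0,-0.6],"dr": [0,0,0],"gripper": -1},
  {"travel": [0,0,-0.4],"dr": [0,0,0],"gripper": -1},
  {"travel": [0,0,-0.28],"dr": [0,0,0],"gripper": -1},
  {"travel": [0,0,0],"dr": [0,0,0],"gripper": -1},
])

```text
clock: 15.25
eef_pos: [0.5627, -0.1216, 0.1287]
eef_rot: [-3.138, -0.002, 1.886]
contact_force: [-0.3, 1.7, 0.5]
opening: 0.0002
```

Emit:
servo_tool([
  {"travel": [-0.019,0.063,0],"dr": [0,0,-2],"gripper": -1},
  {"travel": [-0.017,0.063,0],"dr": [0,0,-2],"gripper": -1},
  {"travel": [-0.015,0.064,0],"dr": [0,0,-2],"gripper": -1},
  {"travel": [-0.012,0.064,0],"dr": [0,0,-2],"gripper": -1},
  {"travel": [-0.01,0.065,0],"dr": [0,0,-2],"gripper": -1},
  {"travel": [-0.008,0.065,0],"dr": [0,0,-2],"gripper": -1},
])

```text
clock: 15.75
eef_pos: [0.562, -0.107, 0.1324]
eef_rot: [3.139, -0.0, 1.675]
contact_force: [0.2, 0.1, 0.5]
opening: 0.0004
```

Emit:
servo_tool([
  {"travel": [-0.006,0.065,0],"dr": [0,0,-2],"gripper": -1},
  {"travel": [-0.003,0.065,0],"dr": [0,0,-2],"gripper": -1},
])

```text
clock: 15.92
eef_pos: [0.5616, -0.1018, 0.1324]
eef_rot: [3.139, -0.0, 1.605]
contact_force: [0.2, -0.4, -0.7]
opening: 0.0005
```

Emit:
servo_tool([
  {"travel": [-0.001,0.065,0],"dr": [0,0,-2],"gripper": -1},
  {"travel": [0.001,0.065,0],"dr": [0,0,-2],"gripper": -1},
])

```text
clock: 16.08
eef_pos: [0.5617, -0.0966, 0.1324]
eef_rot: [3.139, -0.001, 1.535]
contact_force: [0.1, 0.2, 0.3]
opening: 0.0005
```

Emit:
servo_tool([
  {"travel": [0.003,0.065,0],"dr": [0,0,-2],"gripper": -1},
  {"travel": [0.006,0.065,0],"dr": [0,0,-2],"gripper": -1},
])

```text
clock: 16.25
eef_pos: [0.562, -0.0914, 0.1323]
eef_rot: [3.139, -0.001, 1.465]
contact_force: [-0.2, -0.3, -0.0]
opening: 0.0005
```

Run:
```python
from h import *
for n in("side","scene","wrist"): cv2.imwrite(f"pics/A_{n}.png",cam(n)[0])
```

Emit:
servo_tool([
  {"travel": [0.008,0.065,0],"dr": [0,0,-2],"gripper": -1},
  {"travel": [0.01,0.065,0],"dr": [0,0,-2],"gripper": -1},
])

```text
clock: 16.57
eef_pos: [0.5622, -0.0869, 0.1316]
eef_rot: [3.14, -0.0, 1.396]
contact_force: [-0.1, -0.6, 1.0]
opening: 0.0004
```

Emit:
servo_tool([
  {"travel": [0.012,0.064,0],"dr": [0,0,-2],"gripper": -1},
  {"travel": [0.015,0.064,0],"dr": [0,0,-2],"gripper": -1},
])

```text
clock: 16.73
eef_pos: [0.5633, -0.0816, 0.1315]
eef_rot: [3.141, -0.001, 1.326]
contact_force: [0.7, 0.6, 0.1]
opening: 0.0004
```

Emit:
servo_tool([
  {"travel": [0.017,0.063,0],"dr": [0,0,-2],"gripper": -1},
  {"travel": [0.019,0.063,0],"dr": [0,0,-2],"gripper": -1},
  {"travel": [0.021,0.062,0],"dr": [0,0,-2],"gripper": -1},
  {"travel": [0.023,0.061,0],"dr": [0,0,-2],"gripper": -1},
])

```text
clock: 17.07
eef_pos: [0.5665, -0.0716, 0.1314]
eef_rot: [3.141, -0.001, 1.187]
contact_force: [-0.2, 0.3, -0.3]
opening: 0.0003
```

Run:
```python
from h import *
I=lambda n:cv2.imread(f"pics/{n}.png")
for n in("side","scene","wrist"): cv2.imwrite(f"pics/B_{n}.png",cam(n)[0])
s=lambda a:cv2.resize(a[170:330,285:475],(400,300)); g=lambda a:cv2.resize(a[185:285,190:323],(400,300),interpolation=2)
cv2.imwrite("pics/m1.png",np.vstack([np.hstack([s(I("A_side")),s(I("B_side"))]),np.hstack([g(I("A_scene")),g(I("B_scene"))])]))
```

```text
(no output)
```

View pics/m1.png

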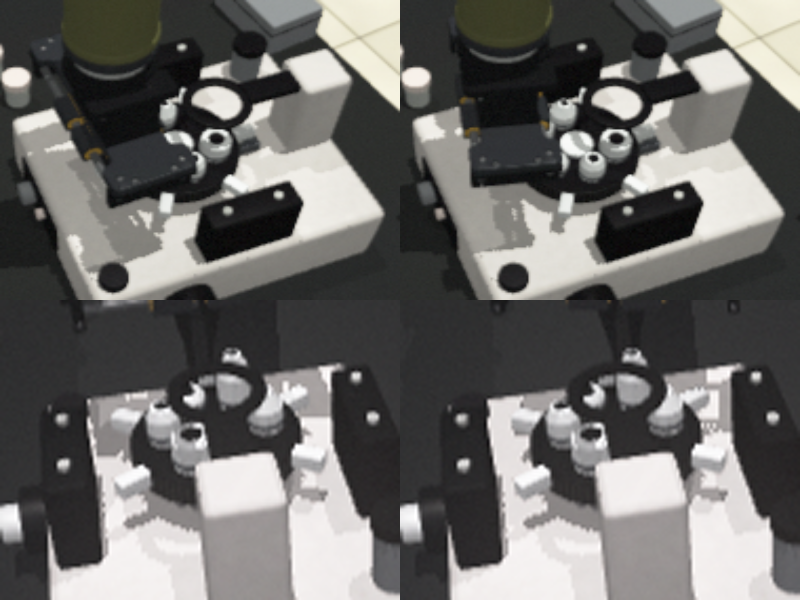

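Neither side nor scene frames show any turret motion, even with the tool at 158°. I'll check the fingers in the scene view against their projected position.

Run:
```python
from h import *
s=arm.state(); T=s["eef_pos"]; c=np.array([.635,-.099])
im,P=cam("scene"); d=T[:2]-c; print(T,np.hypot(*d),np.degrees(np.arctan2(d[1],d[0])))
print("tcp",proj(P,T),"tip",proj(P,T-[0,0,.011]),"body",proj(P,T+[0,0,.059]))
for a in (110,170,230): print(a,proj(P,[*(c+.082*np.array([np.cos(np.radians(a)),np.sin(np.radians(a))])),.127]), proj(P,[*(c+.06*np.array([np.cos(np.radians(a)),np.sin(np.radians(a))])),.135]))
I=lambda n:cv2.imread(f"pics/{n}.png")
z=lambda a:cv2.resize(cv2.convertScaleAbs(a[150:230,215:322],alpha=2.5,beta=20),(400,300),interpolation=2)
w=lambda a:cv2.resize(a[100:280,200:440],(400,300))
cv2.imwrite("pics/m2.png",np.vstack([np.hstack([z(I("scene0")),z(im)]),np.hstack([w(I("A_wrist")),w(cam("wrist")[0])])]))
```

```text
[ 0.56645446 -0.07147482  0.13122855] 0.07386559660081965 158.12155683859456
tcp [265.59866064 209.93108485] tip [265.91486107 213.79281615] body [263.82592416 188.28079158]
110 [291.74211005 216.14555481] [284.06464469 217.15356052]
170 [258.73084431 209.87448565] [259.41670322 212.43017688]
230 [228.31951022 224.24312915] [236.93391299 223.171712  ]
```

View pics/m2.png

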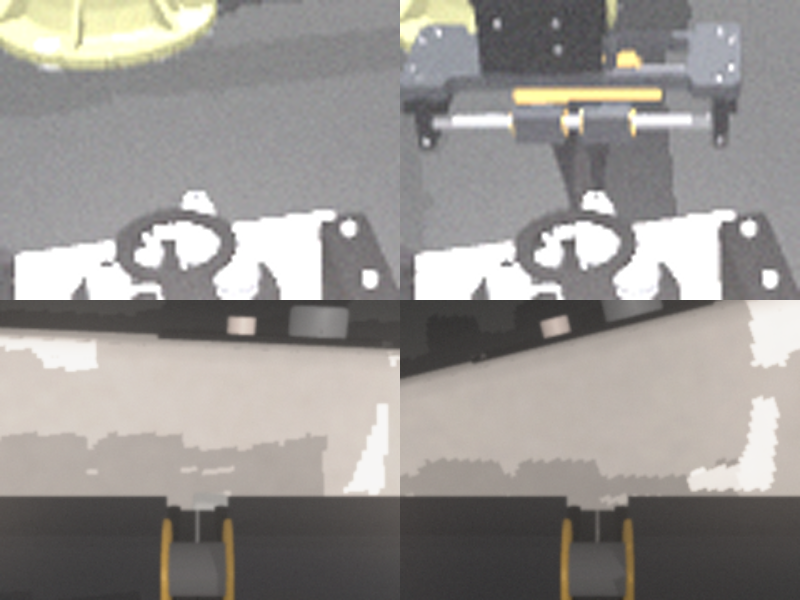

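The fingers are at the reported spot, but they taper and appear to pass above the lugs, with the lug peeking out below the finger gap at (210,497). I've used all 12 views, so I'll go by numbers from here. First I'll check the tip reach and estimate the tip height from the seen lower corner.

Run:
```python
from h import *
print("reach",arm.tip_reach)
P=cam("side")[1]; T=np.array([.5641,-.1227,.1305]); y=1.884
tx=np.array([np.cos(y),np.sin(y)]); ty=np.array([np.sin(y),-np.cos(y)])
for h in (.008,.012,.015):
  for tz in (.120,.127,.134):
    pts=[(proj(P,[*(T[:2]+i*h*tx+j*.0095*ty),tz])-[285,170])*3.7 for i in(-1,1) for j in(-1,1)]
    print(h,tz,np.round(pts).tolist())
im=cv2.cvtColor(cv2.imread("pics/s2.png"),6)
for r in range(345,415,6): print(r,im[r,180:262:6].tolist())
```

```text
reach 0.011
0.008 0.12 [[217.0, 407.0], [241.0, 384.0], [195.0, 389.0], [218.0, 366.0]]
0.008 0.127 [[218.0, 400.0], [242.0, 377.0], [195.0, 382.0], [219.0, 359.0]]
0.008 0.134 [[218.0, 393.0], [242.0, 370.0], [195.0, 375.0], [219.0, 352.0]]
0.012 0.12 [[223.0, 411.0], [247.0, 388.0], [189.0, 384.0], [213.0, 362.0]]
0.012 0.127 [[224.0, 404.0], [247.0, 381.0], [189.0, 377.0], [213.0, 355.0]]
0.012 0.134 [[224.0, 398.0], [248.0, 374.0], [190.0, 370.0], [214.0, 348.0]]
0.015 0.12 [[227.0, 415.0], [251.0, 392.0], [185.0, 381.0], [209.0, 358.0]]
0.015 0.127 [[228.0, 408.0], [252.0, 385.0], [185.0, 374.0], [209.0, 352.0]]
0.015 0.134 [[228.0, 401.0], [252.0, 378.0], [186.0, 367.0], [209.0, 345.0]]
345 [133, 86, 28, 30, 26, 28, 29, 28, 29, 29, 56, 88, 42, 73]
351 [127, 126, 90, 24, 30, 26, 30, 28, 30, 59, 83, 68, 34, 27]
357 [126, 126, 109, 25, 26, 28, 29, 27, 37, 82, 64, 57, 55, 30]
363 [127, 125, 108, 22, 22, 27, 27, 26, 58, 85, 60, 59, 53, 93]
369 [126, 127, 110, 18, 22, 24, 24, 27, 38, 54, 30, 49, 79, 102]
375 [126, 128, 125, 90, 60, 20, 18, 19, 20, 48, 25, 27, 48, 78]
381 [126, 128, 129, 128, 120, 76, 16, 7, 46, 115, 119, 66, 20, 36]
387 [129, 128, 127, 128, 129, 123, 60, 48, 120, 131, 130, 125, 113, 57]
393 [129, 128, 128, 129, 128, 148, 146, 145, 147, 127, 129, 129, 129, 124]
399 [128, 130, 130, 132, 136, 160, 163, 163, 159, 131, 128, 129, 127, 130]
405 [129, 128, 129, 133, 161, 161, 161, 162, 162, 160, 132, 128, 129, 129]
411 [128, 127, 131, 157, 162, 161, 162, 161, 163, 164, 160, 134, 131, 130]
```

The seen corners fit a tip at z ≈ 0.139 with 8 mm half-thickness. With the fingers shut, the tips therefore sit about 8 mm behind the TCP, not 11 mm ahead, and they simply passed over the lugs (top 0.134). I'll redo it about 17 mm lower, with TCP z = 0.114 and radius 80 mm.

```bash
cat >> h.py <<'E'
C=np.array([.635,-.099])
def arc(a0,a1,st,r=.080):
    n=int(round(abs(a1-a0)/st)); t=np.radians(np.linspace(a0,a1,n+1)); p=C+r*np.c_[np.cos(t),np.sin(t)]
    print(n,(a1-a0)/n,np.round(np.diff(p,axis=0)/.04,3).tolist())
def look():
    # turret phase: brightness of circle through lugs in wrist look view
    a,P=cam("wrist"); g=cv2.cvtColor(a,6)
    return g,P
E
python3 - <<'E'
from h import *
s=arm.state(); p=s["eef_pos"]; t=np.radians(164); print("row0",(C+.08*np.r_[np.cos(t),np.sin(t)]-p[:2])/.04,p,s["eef_rot"])
arc(164,197,6.6); arc(197,125,2); arc(125,197,7)
E
```

```text
row0 [-0.20150202 -0.1280795 ] [ 0.56615915 -0.07182583  0.13095093] [ 3.14123668e+00 -1.90683520e-04  1.18828366e+00]
5 6.6 [[-0.051, -0.225], [-0.024, -0.229], [0.002, -0.23], [0.028, -0.228], [0.055, -0.224]]
36 -2.0 [[-0.019, 0.067], [-0.017, 0.068], [-0.015, 0.068], [-0.012, 0.069], [-0.01, 0.069], [-0.007, 0.069], [-0.005, 0.07], [-0.002, 0.07], [0.0, 0.07], [0.002, 0.07], [0.005, 0.07], [0.007, 0.069], [0.01, 0.069], [0.012, 0.069], [0.015, 0.068], [0.017, 0.068], [0.019, 0.067], [0.022, 0.066], [0.024, 0.066], [0.026, 0.065], [0.028, 0.064], [0.031, 0.063], [0.033, 0.062], [0.035, 0.06], [0.037, 0.059], [0.039, 0.058], [0.041, 0.056], [0.043, 0.055], [0.045, 0.053], [0.047, 0.052], [0.048, 0.05], [0.05, 0.048], [0.052, 0.047], [0.053, 0.045], [0.055, 0.043], [0.056, 0.041]]
10 7.2 [[-0.196, -0.157], [-0.175, -0.18], [-0.151, -0.201], [-0.125, -0.218], [-0.097, -0.232], [-0.067, -0.242], [-0.036, -0.249], [-0.004, -0.251], [0.027, -0.25], [0.058, -0.244]]
```

Emit:
servo_tool([
  {"travel": [-0.2,-0.128,0.25],"dr": [0,0,6],"gripper": -1},
  {"travel": [-0.051,-0.225,0],"dr": [0,0,6.6],"gripper": -1},
  {"travel": [-0.024,-0.229,0],"dr": [0,0,6.6],"gripper": -1},
  {"travel": [0.002,-0.23,0],"dr": [0,0,6.6],"gripper": -1},
  {"travel": [0.028,-0.228,0],"dr": [0,0,6.6],"gripper": -1},
  {"travel": [0.055,-0.224,0],"dr": [0,0,6.6],"gripper": -1},
  {"travel": [0,0,0],"dr": [0,0,0],"gripper": -1},
  {"travel": [0,0,-0.25],"dr": [0,0,0],"gripper": -1},
  {"travel": [0,0,-0.25],"dr": [0,0,0],"gripper": -1},
  {"travel": [0,0,-0.17],"dr": [0,0,0],"gripper": -1},
  {"travel": [0,0,0],"dr": [0,0,0],"gripper": -1},
  {"travel": [0,0,0],"dr": [0,0,0],"gripper": -1},
])

```text
clock: 18.37
eef_pos: [0.5579, -0.1214, 0.1129]
eef_rot: [-3.14, -0.001, 1.868]
contact_force: [0.2, 0.1, 1.2]
opening: 0.0003
```

Emit:
servo_tool([
  {"travel": [-0.019,0.067,0],"dr": [0,0,-2],"gripper": -1},
  {"travel": [-0.017,0.068,0],"dr": [0,0,-2],"gripper": -1},
  {"travel": [-0.015,0.068,0],"dr": [0,0,-2],"gripper": -1},
  {"travel": [-0.012,0.069,0],"dr": [0,0,-2],"gripper": -1},
  {"travel": [-0.01,0.069,0],"dr": [0,0,-2],"gripper": -1},
  {"travel": [-0.007,0.069,0],"dr": [0,0,-2],"gripper": -1},
  {"travel": [-0.005,0.07,0],"dr": [0,0,-2],"gripper": -1},
  {"travel": [-0.002,0.07,0],"dr": [0,0,-2],"gripper": -1},
  {"travel": [0,0.07,0],"dr": [0,0,-2],"gripper": -1},
])

```text
clock: 19.12
eef_pos: [0.5553, -0.0975, 0.1143]
eef_rot: [3.141, 0.001, 1.552]
contact_force: [0.2, -1.7, -0.0]
opening: 0.0001
```

Emit:
servo_tool([
  {"travel": [0.002,0.07,0],"dr": [0,0,-2],"gripper": -1},
  {"travel": [0.005,0.07,0],"dr": [0,0,-2],"gripper": -1},
  {"travel": [0.007,0.069,0],"dr": [0,0,-2],"gripper": -1},
])

```text
clock: 19.37
eef_pos: [0.556, -0.0892, 0.1143]
eef_rot: [3.14, 0.001, 1.447]
contact_force: [1.0, -1.6, -0.4]
opening: 0.0005
```

The contact force is now -1.7 N against the motion, which looks like real contact. I'll confirm numerically with the scene camera before continuing.

Run:
```python
from h import *
I=cv2.cvtColor(cv2.imread("pics/scene0.png"),6).astype(int); a,P=cam("scene"); g=cv2.cvtColor(a,6).astype(int)
for n,J in(("old",I),("new",g)):
    m=J[198:207,255:290]>140; ys,xs=np.nonzero(m); print(n,m.sum(),xs.mean()+255 if len(xs) else None, ys.mean()+198)
for z in(130,140,150): 
    t=np.radians(z); print(z,proj(P,[*(C+.036*np.r_[np.cos(t),np.sin(t)]),.178]))
```

```text
old 21 267.76190476190476 204.04761904761904
new 19 270.5263157894737 204.57894736842104
130 [270.18263667 203.38217334]
140 [267.60317056 202.75388551]
150 [264.83212258 202.39738029]
```

Emit:
servo_tool([
  {"travel": [0.01,0.069,0],"dr": [0,0,-2],"gripper": -1},
  {"travel": [0.012,0.069,0],"dr": [0,0,-2],"gripper": -1},
  {"travel": [0.015,0.068,0],"dr": [0,0,-2],"gripper": -1},
  {"travel": [0.017,0.068,0],"dr": [0,0,-2],"gripper": -1},
])

```text
clock: 19.75
eef_pos: [0.5573, -0.0805, 0.1142]
eef_rot: [3.141, 0.004, 1.307]
contact_force: [-2.9, -7.2, 2.2]
opening: 0.0005
```

Emit:
servo_tool([
  {"travel": [0.019,0.067,0],"dr": [0,0,-2],"gripper": -1},
  {"travel": [0.022,0.066,0],"dr": [0,0,-2],"gripper": -1},
  {"travel": [0.024,0.066,0],"dr": [0,0,-2],"gripper": -1},
])

```text
clock: 20.0
eef_pos: [0.5586, -0.0749, 0.1142]
eef_rot: [-3.141, 0.005, 1.2]
contact_force: [-3.4, -5.7, 1.7]
opening: 0.0005
```

Run:
```python
from h import *
I=cv2.cvtColor(cv2.imread("pics/scene0.png"),6).astype(int); a,P=cam("scene"); g=cv2.cvtColor(a,6).astype(int)
for n,J in(("old",I),("new",g)):
    m=J[198:207,255:290]>140; ys,xs=np.nonzero(m); print(n,m.sum(),xs.mean()+255 if len(xs) else None)
for z in(100,110,120): 
    t=np.radians(z); print(z,proj(P,[*(C+.036*np.r_[np.cos(t),np.sin(t)]),.178]))
```

```text
old 21 267.76190476190476
new 15 272.1333333333333
100 [276.0785679  206.71158203]
110 [274.48374613 205.38621322]
120 [272.49843868 204.26693004]
```

The turret is turning: the long lens has gone from 140° to about 121°, and it's now in the stiff zone at 6 to 8 N. Continue stroke 1.

Emit:
servo_tool([
  {"travel": [0.026,0.065,0],"dr": [0,0,-2],"gripper": -1},
  {"travel": [0.028,0.064,0],"dr": [0,0,-2],"gripper": -1},
  {"travel": [0.031,0.063,0],"dr": [0,0,-2],"gripper": -1},
  {"travel": [0.033,0.062,0],"dr": [0,0,-2],"gripper": -1},
  {"travel": [0.035,0.06,0],"dr": [0,0,-2],"gripper": -1},
  {"travel": [0.037,0.059,0],"dr": [0,0,-2],"gripper": -1},
])

```text
clock: 20.55
eef_pos: [0.5655, -0.0588, 0.114]
eef_rot: [-3.14, 0.005, 0.992]
contact_force: [-4.3, -3.7, 2.2]
opening: 0.0003
```

Emit:
servo_tool([
  {"travel": [0.039,0.058,0],"dr": [0,0,-2],"gripper": -1},
  {"travel": [0.041,0.056,0],"dr": [0,0,-2],"gripper": -1},
  {"travel": [0.043,0.055,0],"dr": [0,0,-2],"gripper": -1},
  {"travel": [0.045,0.053,0],"dr": [0,0,-2],"gripper": -1},
  {"travel": [0.047,0.052,0],"dr": [0,0,-2],"gripper": -1},
])

```text
clock: 20.97
eef_pos: [0.5767, -0.0436, 0.1141]
eef_rot: [-3.141, -0.0, 0.821]
contact_force: [-1.6, -1.0, 0.4]
opening: 0.0004
```

Emit:
servo_tool([
  {"travel": [0.048,0.05,0],"dr": [0,0,-2],"gripper": -1},
  {"travel": [0.05,0.048,0],"dr": [0,0,-2],"gripper": -1},
  {"travel": [0.052,0.047,0],"dr": [0,0,-2],"gripper": -1},
  {"travel": [0.053,0.045,0],"dr": [0,0,-2],"gripper": -1},
  {"travel": [0.055,0.043,0],"dr": [0,0,-2],"gripper": -1},
  {"travel": [0.056,0.041,0],"dr": [0,0,-2],"gripper": -1},
  {"travel": [0,0,0],"dr": [0,0,0],"gripper": -1},
])

```text
clock: 21.55
eef_pos: [0.5896, -0.0325, 0.114]
eef_rot: [3.141, -0.0, 0.613]
contact_force: [-0.3, -0.0, 0.4]
opening: 0.0006
```

Stroke 1 done: the finger ended at 124°, so the lug is at about 112° and the turn is about 58°. Back off, lift, return to 201°, and go down.

Run:
```python
from h import *
arc(124.3,201,6.97); arc(201,125,2)
```

```text
11 6.972727272727273 [[-0.192, -0.149], [-0.173, -0.171], [-0.151, -0.191], [-0.126, -0.208], [-0.1, -0.222], [-0.073, -0.232], [-0.044, -0.239], [-0.014, -0.243], [0.015, -0.243], [0.044, -0.239], [0.073, -0.232]]
38 -2.0 [[-0.024, 0.066], [-0.022, 0.066], [-0.019, 0.067], [-0.017, 0.068], [-0.015, 0.068], [-0.012, 0.069], [-0.01, 0.069], [-0.007, 0.069], [-0.005, 0.07], [-0.002, 0.07], [0.0, 0.07], [0.002, 0.07], [0.005, 0.07], [0.007, 0.069], [0.01, 0.069], [0.012, 0.069], [0.015, 0.068], [0.017, 0.068], [0.019, 0.067], [0.022, 0.066], [0.024, 0.066], [0.026, 0.065], [0.028, 0.064], [0.031, 0.063], [0.033, 0.062], [0.035, 0.06], [0.037, 0.059], [0.039, 0.058], [0.041, 0.056], [0.043, 0.055], [0.045, 0.053], [0.047, 0.052], [0.048, 0.05], [0.05, 0.048], [0.052, 0.047], [0.053, 0.045], [0.055, 0.043], [0.056, 0.041]]
```

Emit:
servo_tool([
  {"travel": [-0.192,-0.149,0],"dr": [0,0,6.97],"gripper": -1},
  {"travel": [0,0,0.5],"dr": [0,0,0],"gripper": -1},
  {"travel": [0,0,0.5],"dr": [0,0,0],"gripper": -1},
  {"travel": [0,0,0],"dr": [0,0,0],"gripper": -1},
  {"travel": [-0.173,-0.171,0],"dr": [0,0,6.97],"gripper": -1},
  {"travel": [-0.151,-0.191,0],"dr": [0,0,6.97],"gripper": -1},
  {"travel": [-0.126,-0.208,0],"dr": [0,0,6.97],"gripper": -1},
  {"travel": [-0.1,-0.222,0],"dr": [0,0,6.97],"gripper": -1},
  {"travel": [-0.073,-0.232,0],"dr": [0,0,6.97],"gripper": -1},
  {"travel": [-0.044,-0.239,0],"dr": [0,0,6.97],"gripper": -1},
  {"travel": [-0.014,-0.243,0],"dr": [0,0,6.97],"gripper": -1},
  {"travel": [0.015,-0.243,0],"dr": [0,0,6.97],"gripper": -1},
  {"travel": [0.044,-0.239,0],"dr": [0,0,6.97],"gripper": -1},
  {"travel": [0.073,-0.232,0],"dr": [0,0,6.97],"gripper": -1},
  {"travel": [0,0,0],"dr": [0,0,0],"gripper": -1},
])

```text
clock: 22.8
eef_pos: [0.5595, -0.1299, 0.1539]
eef_rot: [3.141, 0.001, 1.952]
contact_force: [0.2, -0.5, 0.4]
opening: 0.0006
```

Emit:
servo_tool([
  {"travel": [0,0,-0.35],"dr": [0,0,0],"gripper": -1},
  {"travel": [0,0,-0.35],"dr": [0,0,0],"gripper": -1},
  {"travel": [0,0,-0.3],"dr": [0,0,0],"gripper": -1},
  {"travel": [0,0,0],"dr": [0,0,0],"gripper": -1},
  {"travel": [0,0,0],"dr": [0,0,0],"gripper": -1},
])

```text
clock: 23.22
eef_pos: [0.559, -0.1272, 0.1132]
eef_rot: [-3.14, -0.001, 1.949]
contact_force: [0.4, -0.8, -0.1]
opening: 0.0003
```

Stroke 2.

Emit:
servo_tool([
  {"travel": [-0.024,0.066,0],"dr": [0,0,-2],"gripper": -1},
  {"travel": [-0.022,0.066,0],"dr": [0,0,-2],"gripper": -1},
  {"travel": [-0.019,0.067,0],"dr": [0,0,-2],"gripper": -1},
  {"travel": [-0.017,0.068,0],"dr": [0,0,-2],"gripper": -1},
  {"travel": [-0.015,0.068,0],"dr": [0,0,-2],"gripper": -1},
  {"travel": [-0.012,0.069,0],"dr": [0,0,-2],"gripper": -1},
  {"travel": [-0.01,0.069,0],"dr": [0,0,-2],"gripper": -1},
  {"travel": [-0.007,0.069,0],"dr": [0,0,-2],"gripper": -1},
  {"travel": [-0.005,0.07,0],"dr": [0,0,-2],"gripper": -1},
  {"travel": [-0.002,0.07,0],"dr": [0,0,-2],"gripper": -1},
  {"travel": [0,0.07,0],"dr": [0,0,-2],"gripper": -1},
  {"travel": [0.002,0.07,0],"dr": [0,0,-2],"gripper": -1},
])

```text
clock: 24.22
eef_pos: [0.5549, -0.0954, 0.1149]
eef_rot: [3.14, 0.0, 1.528]
contact_force: [-0.0, -0.8, 1.0]
opening: 0.0004
```

Emit:
servo_tool([
  {"travel": [0.005,0.07,0],"dr": [0,0,-2],"gripper": -1},
  {"travel": [0.007,0.069,0],"dr": [0,0,-2],"gripper": -1},
  {"travel": [0.01,0.069,0],"dr": [0,0,-2],"gripper": -1},
  {"travel": [0.012,0.069,0],"dr": [0,0,-2],"gripper": -1},
  {"travel": [0.015,0.068,0],"dr": [0,0,-2],"gripper": -1},
  {"travel": [0.017,0.068,0],"dr": [0,0,-2],"gripper": -1},
  {"travel": [0.019,0.067,0],"dr": [0,0,-2],"gripper": -1},
])

```text
clock: 24.8
eef_pos: [0.557, -0.0796, 0.1149]
eef_rot: [3.141, 0.005, 1.282]
contact_force: [-3.3, -9.2, 2.3]
opening: 0.0006
```

Emit:
servo_tool([
  {"travel": [0.022,0.066,0],"dr": [0,0,-2],"gripper": -1},
  {"travel": [0.024,0.066,0],"dr": [0,0,-2],"gripper": -1},
  {"travel": [0.026,0.065,0],"dr": [0,0,-2],"gripper": -1},
  {"travel": [0.028,0.064,0],"dr": [0,0,-2],"gripper": -1},
  {"travel": [0.031,0.063,0],"dr": [0,0,-2],"gripper": -1},
  {"travel": [0.033,0.062,0],"dr": [0,0,-2],"gripper": -1},
  {"travel": [0.035,0.06,0],"dr": [0,0,-2],"gripper": -1},
  {"travel": [0.037,0.059,0],"dr": [0,0,-2],"gripper": -1},
])

```text
clock: 25.47
eef_pos: [0.5644, -0.0603, 0.1147]
eef_rot: [-3.14, 0.006, 1.001]
contact_force: [-4.1, -1.9, 1.5]
opening: 0.0001
```

Emit:
servo_tool([
  {"travel": [0.039,0.058,0],"dr": [0,0,-2],"gripper": -1},
  {"travel": [0.041,0.056,0],"dr": [0,0,-2],"gripper": -1},
  {"travel": [0.043,0.055,0],"dr": [0,0,-2],"gripper": -1},
  {"travel": [0.045,0.053,0],"dr": [0,0,-2],"gripper": -1},
  {"travel": [0.047,0.052,0],"dr": [0,0,-2],"gripper": -1},
  {"travel": [0.048,0.05,0],"dr": [0,0,-2],"gripper": -1},
  {"travel": [0.05,0.048,0],"dr": [0,0,-2],"gripper": -1},
  {"travel": [0.052,0.047,0],"dr": [0,0,-2],"gripper": -1},
  {"travel": [0.053,0.045,0],"dr": [0,0,-2],"gripper": -1},
  {"travel": [0,0,0],"dr": [0,0,0],"gripper": -1},
])

```text
clock: 26.3
eef_pos: [0.5846, -0.0367, 0.1147]
eef_rot: [3.141, -0.001, 0.692]
contact_force: [-0.2, -0.7, -0.5]
opening: 0.0005
```

Stroke 2 done: the finger is at 129°, so the total turn is about 113°. I'll return to 205° for the last stroke.

Run:
```python
from h import *
arc(129,205,6.9); arc(205,151,2)
```

```text
11 6.909090909090909 [[-0.178, -0.163], [-0.157, -0.183], [-0.134, -0.2], [-0.109, -0.215], [-0.082, -0.227], [-0.054, -0.235], [-0.026, -0.24], [0.003, -0.241], [0.032, -0.239], [0.061, -0.233], [0.089, -0.224]]
27 -2.0 [[-0.028, 0.064], [-0.026, 0.065], [-0.024, 0.066], [-0.022, 0.066], [-0.019, 0.067], [-0.017, 0.068], [-0.015, 0.068], [-0.012, 0.069], [-0.01, 0.069], [-0.007, 0.069], [-0.005, 0.07], [-0.002, 0.07], [0.0, 0.07], [0.002, 0.07], [0.005, 0.07], [0.007, 0.069], [0.01, 0.069], [0.012, 0.069], [0.015, 0.068], [0.017, 0.068], [0.019, 0.067], [0.022, 0.066], [0.024, 0.066], [0.026, 0.065], [0.028, 0.064], [0.031, 0.063], [0.033, 0.062]]
```

Emit:
servo_tool([
  {"travel": [-0.178,-0.163,0],"dr": [0,0,6.9],"gripper": -1},
  {"travel": [0,0,0.5],"dr": [0,0,0],"gripper": -1},
  {"travel": [0,0,0.5],"dr": [0,0,0],"gripper": -1},
  {"travel": [0,0,0],"dr": [0,0,0],"gripper": -1},
  {"travel": [-0.157,-0.183,0],"dr": [0,0,6.9],"gripper": -1},
  {"travel": [-0.134,-0.2,0],"dr": [0,0,6.9],"gripper": -1},
  {"travel": [-0.109,-0.215,0],"dr": [0,0,6.9],"gripper": -1},
  {"travel": [-0.082,-0.227,0],"dr": [0,0,6.9],"gripper": -1},
  {"travel": [-0.054,-0.235,0],"dr": [0,0,6.9],"gripper": -1},
  {"travel": [-0.026,-0.24,0],"dr": [0,0,6.9],"gripper": -1},
  {"travel": [0.003,-0.241,0],"dr": [0,0,6.9],"gripper": -1},
  {"travel": [0.032,-0.239,0],"dr": [0,0,6.9],"gripper": -1},
  {"travel": [0.061,-0.233,0],"dr": [0,0,6.9],"gripper": -1},
  {"travel": [0.089,-0.224,0],"dr": [0,0,6.9],"gripper": -1},
  {"travel": [0,0,0],"dr": [0,0,0],"gripper": -1},
])

```text
clock: 27.55
eef_pos: [0.5619, -0.1352, 0.1543]
eef_rot: [3.141, 0.002, 2.019]
contact_force: [-0.6, -0.1, -0.3]
opening: 0.0008
```

Emit:
servo_tool([
  {"travel": [0,0,-0.35],"dr": [0,0,0],"gripper": -1},
  {"travel": [0,0,-0.35],"dr": [0,0,0],"gripper": -1},
  {"travel": [0,0,-0.3],"dr": [0,0,0],"gripper": -1},
  {"travel": [0,0,0],"dr": [0,0,0],"gripper": -1},
  {"travel": [0,0,0],"dr": [0,0,0],"gripper": -1},
])

```text
clock: 27.97
eef_pos: [0.5611, -0.1325, 0.1134]
eef_rot: [-3.14, -0.001, 2.017]
contact_force: [-0.2, -1.0, 0.1]
opening: 0.0004
```

Emit:
servo_tool([
  {"travel": [-0.028,0.064,0],"dr": [0,0,-2],"gripper": -1},
  {"travel": [-0.026,0.065,0],"dr": [0,0,-2],"gripper": -1},
  {"travel": [-0.024,0.066,0],"dr": [0,0,-2],"gripper": -1},
  {"travel": [-0.022,0.066,0],"dr": [0,0,-2],"gripper": -1},
  {"travel": [-0.019,0.067,0],"dr": [0,0,-2],"gripper": -1},
  {"travel": [-0.017,0.068,0],"dr": [0,0,-2],"gripper": -1},
  {"travel": [-0.015,0.068,0],"dr": [0,0,-2],"gripper": -1},
  {"travel": [-0.012,0.069,0],"dr": [0,0,-2],"gripper": -1},
  {"travel": [-0.01,0.069,0],"dr": [0,0,-2],"gripper": -1},
  {"travel": [-0.007,0.069,0],"dr": [0,0,-2],"gripper": -1},
  {"travel": [-0.005,0.07,0],"dr": [0,0,-2],"gripper": -1},
  {"travel": [-0.002,0.07,0],"dr": [0,0,-2],"gripper": -1},
  {"travel": [0,0.07,0],"dr": [0,0,-2],"gripper": -1},
  {"travel": [0.002,0.07,0],"dr": [0,0,-2],"gripper": -1},
  {"travel": [0.005,0.07,0],"dr": [0,0,-2],"gripper": -1},
  {"travel": [0.007,0.069,0],"dr": [0,0,-2],"gripper": -1},
])

```text
clock: 29.3
eef_pos: [0.5554, -0.0899, 0.115]
eef_rot: [3.14, 0.0, 1.456]
contact_force: [0.6, -1.3, -0.5]
opening: 0.0004
```

Emit:
servo_tool([
  {"travel": [0.01,0.069,0],"dr": [0,0,-2],"gripper": -1},
  {"travel": [0.012,0.069,0],"dr": [0,0,-2],"gripper": -1},
  {"travel": [0.015,0.068,0],"dr": [0,0,-2],"gripper": -1},
  {"travel": [0.017,0.068,0],"dr": [0,0,-2],"gripper": -1},
  {"travel": [0.019,0.067,0],"dr": [0,0,-2],"gripper": -1},
])

```text
clock: 29.72
eef_pos: [0.5571, -0.0793, 0.115]
eef_rot: [3.14, 0.004, 1.28]
contact_force: [-4.0, -8.4, 1.5]
opening: 0.0006
```

Emit:
servo_tool([
  {"travel": [0.022,0.066,0],"dr": [0,0,-2],"gripper": -1},
  {"travel": [0.024,0.066,0],"dr": [0,0,-2],"gripper": -1},
])

```text
clock: 29.88
eef_pos: [0.5582, -0.0751, 0.1149]
eef_rot: [3.141, 0.005, 1.209]
contact_force: [-2.8, -4.1, 2.3]
opening: 0.0005
```

Emit:
servo_tool([
  {"travel": [0.026,0.065,0],"dr": [0,0,-2],"gripper": -1},
])

```text
clock: 29.97
eef_pos: [0.5603, -0.0702, 0.1149]
eef_rot: [3.141, 0.001, 1.175]
contact_force: [0.9, -0.6, 0.0]
opening: 0.0005
```

The force dropped to about 0 with the finger still at 159°, so the turret sprang ahead into its notch. Back off, lift, and check from the look pose.

Emit:
servo_tool([
  {"travel": [-0.07,-0.24,0],"dr": [0,0,6.9],"gripper": -1},
  {"travel": [0,0,0],"dr": [0,0,0],"gripper": -1},
  {"travel": [0,0,0.7],"dr": [0,0,0],"gripper": -1},
  {"travel": [0,0,0.7],"dr": [0,0,0],"gripper": -1},
  {"travel": [0,0,0.7],"dr": [0,0,0],"gripper": -1},
  {"travel": [0,0,0.7],"dr": [0,0,0],"gripper": -1},
  {"travel": [0,0,0.7],"dr": [0,0,0],"gripper": -1},
  {"travel": [0,0,0.7],"dr": [0,0,0],"gripper": -1},
  {"travel": [0,0,0.7],"dr": [0,0,0],"gripper": -1},
  {"travel": [0,0,0.35],"dr": [0,0,0],"gripper": -1},
  {"travel": [0.56,-0.1,0],"dr": [0,0,2.3],"gripper": -1},
  {"travel": [0.56,-0.1,0],"dr": [0,0,0],"gripper": -1},
  {"travel": [0.56,-0.1,0],"dr": [0,0,0],"gripper": -1},
  {"travel": [0.55,-0.1,0],"dr": [0,0,0],"gripper": -1},
  {"travel": [0,0,0],"dr": [0,0,0],"gripper": -1},
  {"travel": [0,0,0],"dr": [0,0,0],"gripper": -1},
  {"travel": [0,0,0],"dr": [0,0,0],"gripper": -1},
])

```text
clock: 31.38
eef_pos: [0.6465, -0.0939, 0.3243]
eef_rot: [3.142, 0.0, 1.338]
contact_force: [-0.1, -0.5, -0.2]
opening: 0.0005
```

Run:
```python
from h import *
a,P=cam("wrist"); cv2.imwrite("pics/w5.png",a); np.save("w5P.npy",P)
old=cv2.imread("pics/w2full.png"); P2=np.load("w2P.npy")
def lugs(img,P,r):
    g=cv2.cvtColor(img,6).astype(int); o=[]
    for d in range(95,250,3):
        t=np.radians(d); u=proj(P,[*(C+r*np.r_[np.cos(t),np.sin(t)]),.134]); o.append((d,g[int(round(u[1])),int(round(u[0]))]))
    return o
# root of lugs near rim vs surrounding; and lens tips (dark hole / bright) along r=.036
print("old .066",[v for _,v in lugs(old,P2,.063)]); print("new .066",[v for _,v in lugs(a,P,.063)])
print(arm.state()["eef_pos"])
```

```text
old .066 [np.int64(147), np.int64(160), np.int64(161), np.int64(161), np.int64(168), np.int64(181), np.int64(186), np.int64(159), np.int64(135), np.int64(162), np.int64(165), np.int64(166), np.int64(166), np.int64(166), np.int64(158), np.int64(163), np.int64(163), np.int64(163), np.int64(165), np.int64(166), np.int64(161), np.int64(167), np.int64(153), np.int64(159), np.int64(184), np.int64(188), np.int64(186), np.int64(151), np.int64(133), np.int64(133), np.int64(135), np.int64(162), np.int64(161), np.int64(171), np.int64(171), np.int64(139), np.int64(170), np.int64(160), np.int64(151), np.int64(161), np.int64(156), np.int64(150), np.int64(156), np.int64(156), np.int64(188), np.int64(183), np.int64(177), np.int64(142), np.int64(131), np.int64(139), np.int64(140), np.int64(139)]
new .066 [np.int64(149), np.int64(163), np.int64(165), np.int64(166), np.int64(165), np.int64(165), np.int64(168), np.int64(166), np.int64(166), np.int64(165), np.int64(168), np.int64(167), np.int64(171), np.int64(169), np.int64(165), np.int64(184), np.int64(188), np.int64(189), np.int64(142), np.int64(141), np.int64(150), np.int64(159), np.int64(171), np.int64(169), np.int64(161), np.int64(172), np.int64(173), np.int64(162), np.int64(171), np.int64(171), np.int64(174), np.int64(174), np.int64(177), np.int64(173), np.int64(164), np.int64(195), np.int64(192), np.int64(174), np.int64(148), np.int64(141), np.int64(153), np.int64(146), np.int64(147), np.int64(162), np.int64(142), np.int64(151), np.int64(157), np.int64(146), np.int64(147), np.int64(135), np.int64(145), np.int64(137)]
[ 0.64628877 -0.09369668  0.32457424]
```

The picture budget is used up. The numbers give bright lug roots at 142° and 202°, against an expected 141° and 201° for a clicked turret. I'll retreat the arm and check the long lens under the ring numerically in the side and scene views.

Emit:
servo_tool([
  {"travel": [0,0,0.7],"dr": [0,0,0],"gripper": -1},
  {"travel": [-0.6,0.4,0.2],"dr": [0,0,0],"gripper": -1},
  {"travel": [-0.6,0.4,0],"dr": [0,0,0],"gripper": -1},
  {"travel": [-0.6,0.4,0],"dr": [0,0,0],"gripper": -1},
  {"travel": [-0.6,0.6,0],"dr": [0,0,0],"gripper": -1},
  {"travel": [-0.6,0.6,0],"dr": [0,0,0],"gripper": -1},
  {"travel": [-0.3,0.8,0],"dr": [0,0,0],"gripper": -1},
  {"travel": [0,0.8,0],"dr": [0,0,0],"gripper": -1},
  {"travel": [0,0.8,0],"dr": [0,0,0],"gripper": -1},
  {"travel": [0,0.8,0],"dr": [0,0,0],"gripper": -1},
  {"travel": [0,0,0],"dr": [0,0,0],"gripper": -1},
  {"travel": [0,0,0],"dr": [0,0,0],"gripper": -1},
])

```text
clock: 32.43
eef_pos: [0.5137, 0.1328, 0.3599]
eef_rot: [-3.141, -0.001, 1.345]
contact_force: [0.3, -0.8, -0.5]
opening: 0.0005
```

Run:
```python
from h import *
h=np.radians(-9.3); tip=np.r_[C+.036*np.r_[np.cos(h),np.sin(h)],.179]
for n in("scene","side"):
    a,P=cam(n); g=cv2.cvtColor(a,6); o=cv2.cvtColor(cv2.imread(f"pics/{n}0.png"),6); cv2.imwrite(f"pics/F_{n}.png",a)
    u=proj(P,tip).round(1); x,y=u.round().astype(int); print(n,"tip@",u,"ring@",proj(P,np.r_[tip[:2],.195]).round(1),"if 31mm lens@",proj(P,np.r_[tip[:2],.166]).round(1))
    for nm,J in(("old",o),("new",g)):
        print(nm)
        for r in range(y-8,y+20,2): print(r,J[r,x-14:x+15:2].tolist())
# bystander shift check: pixel change outside the scope
    d=cv2.absdiff(g,o)>50; ys,xs=np.nonzero(d); print("changed px",d.sum())
s=arm.state(); print(s["eef_pos"],s["contact_force"],s["clock"])
```

```text
scene tip@ [262.8 221.7] ring@ [262.2 215.2] if 31mm lens@ [263.2 226.8]
old
214 [43, 39, 69, 248, 104, 43, 42, 157, 160, 157, 158, 152, 88, 44, 43]
216 [43, 59, 118, 245, 227, 46, 43, 156, 160, 159, 157, 153, 58, 45, 43]
218 [43, 202, 246, 232, 165, 45, 44, 125, 161, 158, 158, 73, 44, 44, 98]
220 [44, 44, 131, 115, 80, 44, 44, 84, 66, 81, 44, 43, 45, 41, 223]
222 [42, 41, 45, 46, 48, 47, 46, 43, 45, 46, 45, 42, 72, 194, 227]
224 [126, 53, 41, 44, 41, 46, 46, 46, 46, 46, 47, 45, 142, 154, 162]
226 [145, 119, 125, 222, 126, 45, 47, 46, 47, 46, 46, 46, 83, 125, 153]
228 [164, 74, 46, 46, 181, 48, 48, 48, 46, 48, 48, 46, 91, 108, 93]
230 [162, 44, 46, 45, 238, 51, 50, 46, 47, 48, 48, 49, 43, 53, 85]
232 [179, 164, 146, 226, 225, 65, 49, 48, 49, 49, 47, 46, 47, 46, 44]
234 [158, 170, 178, 205, 199, 80, 49, 47, 48, 47, 49, 48, 47, 46, 43]
236 [148, 152, 150, 150, 155, 111, 48, 48, 49, 49, 66, 96, 187, 205, 217]
238 [160, 151, 153, 148, 173, 184, 193, 212, 213, 236, 240, 238, 240, 240, 240]
240 [91, 111, 112, 216, 238, 239, 240, 239, 239, 239, 238, 239, 240, 241, 240]
new
214 [39, 62, 155,
[... 2512 characters left out ...]
225, 212, 220, 237, 236, 123, 26, 23]
233 [223, 114, 28, 24, 27, 76, 99, 126, 139, 140, 152, 51, 23, 23, 51]
235 [169, 97, 16, 21, 35, 29, 27, 27, 27, 30, 25, 28, 27, 19, 223]
237 [85, 45, 21, 93, 54, 23, 23, 32, 37, 38, 27, 20, 187, 231, 235]
239 [19, 25, 17, 113, 126, 133, 127, 125, 113, 101, 10, 155, 237, 237, 235]
241 [203, 26, 18, 99, 125, 131, 133, 134, 137, 98, 17, 35, 185, 122, 77]
243 [248, 176, 14, 54, 119, 132, 135, 131, 139, 60, 12, 13, 55, 69, 61]
245 [249, 240, 62, 22, 71, 87, 104, 89, 58, 25, 11, 13, 47, 110, 60]
247 [200, 237, 67, 34, 126, 173, 59, 133, 30, 18, 11, 16, 24, 50, 57]
changed px 9462
[0.51460782 0.12925459 0.36027156] [ 0.32598474 -0.75310282  0.38675745] 32.5333
```

In the side view the lens tip's dark hole now sits at (387,229) inside the ring. The long lens is predicted at (386.8,229.0), and a 31 mm lens would be at row 233. The robot is clear, so I'm handing in.

```bash
python3 -c "
from cell import arm
print(arm.sign_off())"
```

```text
the job is handed in; nothing more can be done
None
```

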